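Load the coupler test rack

ROBOT

A 7-joint arm with a two-finger parallel gripper is mounted at the origin on the work surface. World frame = base frame: x ahead of the robot, y to its left, z up, the work surface at z = 0. Lengths are in mm, angles in rad, forces in N, time in s.
With the tool pointing down it reaches from about 425 to 1025 mm from the base axis. Payload 9.4 kg.
Tool frame: the origin (TCP) lies midway between the tips of the shut fingers; the grasp point (between the pads) lies 19 mm behind it; z points along the fingers, y is the direction in which the jaws open and shut (so a half turn about z gives the same grasp; the last joint's range is limited). The gripper opens to 85 mm and grips with 20 to 120 N. Pads are 22 mm wide; open, the fingers measure 114 mm over their backs; the gripper's body (76 mm by 85 mm) begins 54 mm behind the grasp point. The pads swing forward as they close: fully open they stand 13 mm farther back than shut.
Start: joints at [1.129, 0.599, -0.003, 1.599, 0.002, 0.943, -0.08], TCP at [258.642, -677.295, 203.975] pointing down, gripper open.
Joint ranges: [-2.57, 2.57], [-0.35, 1.97], [-1.29, 1.29], [0.11, 2.56], [-1.05, 4.19], [0.11, 1.86], [-2.63, 2.63]. Speed limits (rad/s): [2.22, 2.22, 3.01, 3.01, 3.14, 3.14, 3.14].

INTERFACE

Orientations are given as a unit quaternion [x, y, z, w].
In Python, from station import arm, viewer gives the robot as it stands.
- The arm moves only by the tool step_arm, never from a script. Its argument "targets" is text: rows parted by semicolons, each of 7 numbers parted by spaces: the shift along the world's x, y, z in m, then the turn, a rotation vector about the world's x, y, z in degrees, then the opening in per cent of the stroke, from 0 (shut) to 100 (fully open). A call has 1 to 8 rows; each row shifts and turns the commanded pose from where the row before left it; what a row does not reach is not made up. A row lasts 1/8 s, in which the tool goes at most 62.5 mm and 10.7 degrees, less where a joint would pass 70% of its speed; a pose out of reach is approached as far as the arm can. A call with a gripper value outside its range is refused whole. The fingers move at their own pace and stop on an object; "grip_force" is the grip in N (left out, the last holds). Time passes only in rows, so rows that do not move let the fingers close. It gives the time, the measured TCP pose, the force and the opening at its end, in the units of the state.
- arm.sense(): the state, without advancing time (a new reading comes with each control period).
- viewer.capture(name): name is "scene" or "top"; returns (picture, depth): 384x512x3 uint8, red, green, blue; 384x512 float32, mm along the optical axis (not along the pixel's ray), 0 where there is no reading.
- viewer.camera_params(name): a dict with "camera_matrix" (3x3 intrinsics, pixels), "k1" (the pictures are not rectified: a ray, as slopes to the right and down, at radius r is drawn at 1 + k1 r^2 times it, then the intrinsics apply), "T" (4x4, takes a point from camera to world coordinates). Camera axes: x right, y down, z forward; pixel columns grow to the right and rows downward; lengths in mm; the calibration is good to about 2 mm. A picture is of the moment at which its call begins. camera_params takes no time and is no camera call.
- arm.close_job(): hands the job in, once; it reports no verdict.
The state is a dict: "time": time; "joints": joint angles; "joint_velocities": joint speeds; "joint_torque": joint torques, N m; "position": TCP position; "ee_rot": TCP orientation; "contact_force": force on the tool from outside, world axes, zero at the start; "ft_torque": the same for the moment, N m; "grip_width": opening from 0.0 (shut) to 1.0 (fully open).
Only numpy, scipy, OpenCV 4.12 (cv2) and the standard library are available. Lean on these libraries where they do the work, as an engineer would, in place of code of your own. Each camera call takes 0.05 s, during which the arm holds its last target.

TASK

Load the test rack: lower each bike-trailer coupler (two or three are there) onto a ball of its own, fully down with its shank on the black rest rail, and press its orange latch lever all the way down. When all of them are latched, mark the rack as ready: take the red spring clamp off its stand and clip it onto the top of the yellow tab, well on and upright, and let go of it. Leave the screwdriver, the can and the green bin alone.

Things in the scene. Friction and masses are not known exactly. Their poses are not given: they have to be found in the camera images.
- coupler1_socket (a point): Coupler 1 (all alike, one may be missing): aluminium head 50 mm square, 37 high, with a 33 mm socket open below for a 30 mm ball; blue shank 30 wide, 34 high, back to 140 mm behind. 0.34-0.53 kg, centre of mass 60 mm behind. This point: where the ball centre sits when seated, 16 mm above the flat underside. x: shank to head, z up. Lever down bars the socket: no ball passes in or out.
- coupler1_grasp (a point): Where to hold coupler 1: on the blue shank, 85 mm behind the socket axis and half-way up (17 mm above the underside). Axes as the socket's; grip across y (30 mm).
- coupler1_lever (a joint): Orange latch lever on this head, 22 mm wide, 6 thick, hinged across it 22 mm ahead of and 26 mm above the socket point, reaching 64 mm back over the shank. 0 = up (raised 0.8 rad), 0.8 = fully down: level, latched, its top 29 mm above the socket point. Stays where left; pressing takes 2 N at the tip, 4 N half-way along.
- coupler1_tip (a point): Free end of coupler 1's orange lever.
- coupler2_socket (a point): Coupler 2 (all alike, one may be missing): aluminium head 50 mm square, 37 high, with a 33 mm socket open below for a 30 mm ball; blue shank 30 wide, 34 high, back to 140 mm behind. 0.34-0.53 kg, centre of mass 60 mm behind. This point: where the ball centre sits when seated, 16 mm above the flat underside. x: shank to head, z up. Lever down bars the socket: no ball passes in or out.
- coupler2_grasp (a point): Where to hold coupler 2: on the blue shank, 85 mm behind the socket axis and half-way up (17 mm above the underside). Axes as the socket's; grip across y (30 mm).
- coupler2_lever (a joint): Orange latch lever on this head, 22 mm wide, 6 thick, hinged across it 22 mm ahead of and 26 mm above the socket point, reaching 64 mm back over the shank. 0 = up (raised 0.8 rad), 0.8 = fully down: level, latched, its top 29 mm above the socket point. Stays where left; pressing takes 2 N at the tip, 4 N half-way along.
- coupler2_tip (a point): Free end of coupler 2's orange lever.
- coupler3_socket (a point): Coupler 3 (all alike, one may be missing): aluminium head 50 mm square, 37 high, with a 33 mm socket open below for a 30 mm ball; blue shank 30 wide, 34 high, back to 140 mm behind. 0.34-0.53 kg, centre of mass 60 mm behind. This point: where the ball centre sits when seated, 16 mm above the flat underside. x: shank to head, z up. Lever down bars the socket: no ball passes in or out.
- coupler3_grasp (a point): Where to hold coupler 3: on the blue shank, 85 mm behind the socket axis and half-way up (17 mm above the underside). Axes as the socket's; grip across y (30 mm).
- coupler3_lever (a joint): Orange latch lever on this head, 22 mm wide, 6 thick, hinged across it 22 mm ahead of and 26 mm above the socket point, reaching 64 mm back over the shank. 0 = up (raised 0.8 rad), 0.8 = fully down: level, latched, its top 29 mm above the socket point. Stays where left; pressing takes 2 N at the tip, 4 N half-way along.
- coupler3_tip (a point): Free end of coupler 3's orange lever.
- ball1 (a point): Centre of tow ball 1 of three, 110 mm apart along the fixed rack's y: 30 mm steel ball on a 13 mm stem, centre 75 mm above the bench. Axes are the rack's. A black rest rail along y, 105 mm behind the balls (-x), its top 16 mm below the ball centres, carries the shank: a seated coupler lies level with its x along the rack's x.
- ball2 (a point): Centre of tow ball 2 of three, 110 mm apart along the fixed rack's y: 30 mm steel ball on a 13 mm stem, centre 75 mm above the bench. Axes are the rack's. A black rest rail along y, 105 mm behind the balls (-x), its top 16 mm below the ball centres, carries the shank: a seated coupler lies level with its x along the rack's x.
- ball3 (a point): Centre of tow ball 3 of three, 110 mm apart along the fixed rack's y: 30 mm steel ball on a 13 mm stem, centre 75 mm above the bench. Axes are the rack's. A black rest rail along y, 105 mm behind the balls (-x), its top 16 mm below the ball centres, carries the shank: a seated coupler lies level with its x along the rack's x.
- tab_top (a point): Middle of the top edge of the rack's upright yellow tab: 50 mm wide (x), 12 mm thick (y), free to 90 mm below this point, which is 119 mm above the bench. Axes are the rack's. It stands 85 mm beyond ball 3 along y.
- clamp_tips (a point): Red spring clamp, upright, 95 mm tall, 26 wide (x): middle between the lower ends of the jaws. z up to the handles. Fixed half: straight plate, y -9 to -3 mm. The +y half is hinged 52 mm up at y 6; its jaw opens to +y. Room between the jaws 46 mm deep. It starts loose astride a fixed stand's 5 mm plate, tips 10 mm above the bench; raise it 50 mm to clear the plate. 0.09 kg.
- clamp_grasp (a point): Where to squeeze the clamp's handles: 81 mm above the jaw tips, at y = 3 mm (mid-way when squeezed); axes as the tips'. Squeeze along y: about 35 mm across at rest, 21 mm at the stop with flat upright faces; takes about 13 N, a firmer grip just rests on the stop.
- clamp_jaw (a joint): Opening of the clamp: 0 = shut by its spring (6 mm between the jaws), 0.45 rad = squeezed to its stop (tips then 28 mm apart). About 0.15 to 0.25 when gripping the 12 mm tab.
- driver: Bystander: green-handled screwdriver, 200 mm, lying on the bench.
- spray: Bystander: grey can, 60 mm across and 90 mm high, standing on the bench; origin under its centre.
- bin: Bystander: open green bin 120 x 150 x 80 mm; origin under its centre.

How it is judged (in metres and radians):
On the way, in this order (a step that is already met when the one before it is completed fails the run):
1. every coupler present is seated on a ball, level, with its lever pressed down ((distance between coupler1_socket and ball1 below 0.007 m or distance between coupler1_socket and ball2 below 0.007 m or distance between coupler1_socket and ball3 below 0.007 m) and angle between each of coupler1_socket, coupler2_socket, coupler3_socket's own z axis and vertical below 0.12 rad and value of joint each of coupler1_lever, coupler2_lever, coupler3_lever above 0.68 rad and (distance between coupler2_socket and ball1 below 0.007 m or distance between coupler2_socket and ball2 below 0.007 m or distance between coupler2_socket and ball3 below 0.007 m) and (distance between coupler3_socket and ball1 below 0.007 m or distance between coupler3_socket and ball2 below 0.007 m or distance between coupler3_socket and ball3 below 0.007 m)), for 0.2 s.
2. the clamp grips the yellow tab, upright and let go of (z of clamp_tips in the frame of tab_top below -0.012 m and x of clamp_tips in the frame of tab_top between -0.03 and 0.03 m and y of clamp_tips in the frame of tab_top between -0.015 and 0.015 m and angle between clamp_tips's own z axis and vertical below 0.25 rad and value of joint clamp_jaw above 0.09 rad and contact force between clamp and the fingers below 0.1 N), for 0.2 s.
At the end, for the whole second after the job is handed in: Each coupler present: socket point within 7 mm of a ball centre, level within 0.12 rad, lever past 0.68. Clamp let go on the tab: tips 12 mm or more below its top, within 30 mm along and 15 mm across, upright within 0.25 rad, jaws held apart (over 0.09). All at rest (all of step 1 and all of step 2 and linear speed of clamp below 0.02 m/s and velocity of joint each of coupler1_lever, coupler2_lever, coupler3_lever below 0.1 rad/s); the robot touches nothing.
It fails at once if a bystander (screwdriver, can, bin) moved by more than 30 mm (distance of any of driver, spray, bin from where it was at the start of the episode above 0.03 m).
Of coupler1, coupler2, coupler3 only 2 to 3 are there at a start; the rules pass over those that are not, and their reading is None.
At some moment in a run one of coupler1, coupler2, coupler3 may be knocked a few centimetres aside while the robot is not near it.
It also fails if it takes over 210 s, if anything falls off the work surface, if the arm or the gripper's body presses on something with over 40 N, if the wrist force passes 120 N, or if a joint passes its speed limit or range.

## Working session

There is one attempt and no reset: what is moved stays moved. The work goes in short steps, Python scripts to look and compute and a tool call to move; the robot and the scene stay as the last step left them, time stands still between calls to the robot, and variables do not carry over. Pictures are saved under pics/ and viewed, and the job is handed in when it is done.

Besides the shell and the picture viewer there is one more tool, called after ">>>" as name(argument=value, ...) on one line, values as JSON. step_arm: Moves the arm, as the interface text tells. Its arguments: {"type":"object","properties":{"targets":{"type":"string"},"grip_force":{"type":"number"}},"required":["targets"]}

```bash
mkdir -p pics; ls; cat > h.py <<'E'
import numpy as np, cv2
from station import arm, viewer
def cap(n):
    p,d=viewer.capture(n); return p,d
def save(n,p): cv2.imwrite('pics/'+n,p[:,:,::-1])
def rays(n,uv):
    c=viewer.camera_params(n); K=np.array(c['camera_matrix']); k=c['k1']
    uv=np.atleast_2d(uv).astype(float)
    m=cv2.undistortPoints(uv[:,None],K,np.array([k,0,0,0,0.]))[:,0]
    return np.c_[m,np.ones(len(m))],np.array(c['T'])
def pts(n,uv,d):
    r,T=rays(n,uv); P=r*np.asarray(d,float).reshape(-1,1)
    return P@T[:3,:3].T+T[:3,3]
def onplane(n,uv,z):
    r,T=rays(n,uv); R=r@T[:3,:3].T; o=T[:3,3]
    return o+R*((z-o[2])/R[:,2:3])
def cloud(n,d):
    v,u=np.mgrid[:d.shape[0],:d.shape[1]]
    P=pts(n,np.c_[u.ravel(),v.ravel()],d.ravel()); P[d.ravel()==0]=np.nan
    return P.reshape(d.shape+(3,))
def proj(n,P):
    c=viewer.camera_params(n); T=np.array(c['T']); K=np.array(c['camera_matrix'])
    Q=(np.atleast_2d(P)-T[:3,3])@T[:3,:3]; s=Q[:,:2]/Q[:,2:]; s*=1+c['k1']*(s**2).sum(1,keepdims=True)
    return s@K[:2,:2].T+K[:2,2]
E
python3 - <<'E'
from h import *
for n in('scene','top'):
    p,d=cap(n); save(n+'0.png',p); np.savez('/tmp/%s0.npz'%n,p=p,d=d)
    c=viewer.camera_params(n); print(c,(d==0).mean())
print(arm.sense())
E
```

```text
pics
{'camera_matrix': array([[388.51484182,   0.        , 258.10504064],
       [  0.        , 388.51484182, 191.30304119],
       [  0.        ,   0.        ,   1.        ]]), 'k1': -0.006636602464781954, 'T': array([[ 4.23367384e-01,  6.84665325e-01, -5.93290359e-01,
         1.32942091e+03],
       [ 9.05821294e-01, -3.08525862e-01,  2.90343893e-01,
        -3.46560349e+02],
       [ 1.57429763e-02, -6.60337175e-01, -7.50804218e-01,
         1.00986704e+03],
       [ 0.00000000e+00,  0.00000000e+00,  0.00000000e+00,
         1.00000000e+00]])} 0.0038197835286458335
{'camera_matrix': array([[422.98200291,   0.        , 256.356577  ],
       [  0.        , 422.98200291, 198.60635789],
       [  0.        ,   0.        ,   1.        ]]), 'k1': -0.1372621697031204, 'T': array([[ 1.84999884e-02, -9.97558635e-01,  6.73388517e-02,
         4.86900345e+02],
       [-9.99822336e-01, -1.82145466e-02,  4.85044550e-03,
         1.85360429e+01],
       [-3.61205714e-03, -6.74166212e-02, -9.97718373e-01,
         1.49065727e+03],
       [ 0.00000000e+00,  0.00000000e+00,  0.00000000e+00,
         1.00000000e+00]])} 0.003962198893229167
{'time': 0.1, 'joints': array([ 1.12929747,  0.6000301 , -0.00251291,  1.60005123,  0.00181206,
        0.94285297, -0.07979012]), 'joint_velocities': array([ 1.98407295e-03, -1.17030923e-03, -8.19622948e-04, -2.63034734e-05,
       -2.22362689e-04, -3.48395888e-05,  1.37080230e-03]), 'joint_torque': array([ 4.72939413e-03, -7.77995324e+01,  1.56951517e+00, -2.58624727e+01,
        1.25938348e-02,  5.49372417e-03, -7.65217521e-06]), 'position': array([ 258.45932596, -676.89326581,  203.21413075]), 'ee_rot': array([ 9.83406508e-01,  1.81414420e-01, -1.95818495e-04, -6.40866615e-04]), 'contact_force': array([-0.0233765 ,  0.10829831, -0.77526361]), 'ft_torque': array([-0.02249818,  0.01041892, -0.00821437]), 'grip_width': 0.9988070899575522}
```

View pics/scene0.png

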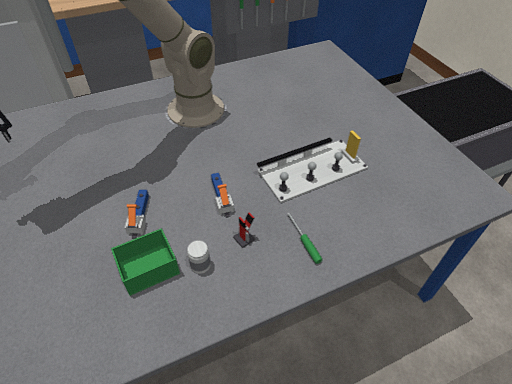

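View pics/top0.png

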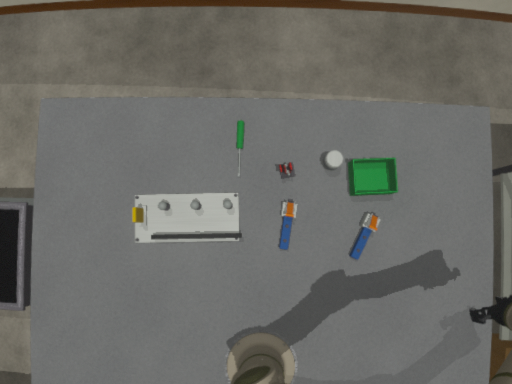

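The scene view shows two couplers, at about (137,208) and (222,192). The clamp is near (243,230), the balls are at (284,176), (312,166) and (338,155), and the tab is at (353,145). The top view agrees. Next I measure them.

```bash
cat > m.py <<'E'
from h import *
def masks(p):
    h=cv2.cvtColor(p,cv2.COLOR_RGB2HSV); H,S,V=[h[...,i].astype(int) for i in range(3)]
    return dict(blue=(H>100)&(H<125)&(S>130)&(V>50),orange=(H>=5)&(H<18)&(S>150)&(V>120),yellow=(H>=20)&(H<32)&(S>140)&(V>90),
      red=((H<4)|(H>174))&(S>150)&(V>60))
def comps(m,mn=15):
    n,l,s,c=cv2.connectedComponentsWithStats(m.astype(np.uint8))
    return [(l==i) for i in range(1,n) if s[i,4]>=mn]
E
python3 - <<'E'
from m import *
for n in('scene','top'):
    f=np.load('/tmp/%s0.npz'%n); p,d=f['p'],f['d']; C=cloud(n,d)
    for k,m in masks(p).items():
        for c in comps(m):
            P=C[c]; P=P[~np.isnan(P[:,0])]
            if not (abs(P[:,1].mean())<700 and P[:,0].mean()>200 and P[:,2].mean()>-20): continue
            v,u=np.nonzero(c)
            print(n,k,len(P),'px',u.mean().round(1),v.mean().round(1),'mean',P.mean(0).round(1),'zr',np.percentile(P[:,2],[5,50,95]).round(1),
              'x',np.percentile(P[:,0],[3,97]).round(),'y',np.percentile(P[:,1],[3,97]).round())
# depth sanity on table
f=np.load('/tmp/top0.npz'); C=cloud('top',f['d'])
for a in [(100,60),(300,60),(300,450),(120,200),(300,200)]: print(C[a].round(1))
f=np.load('/tmp/scene0.npz'); C=cloud('scene',f['d'])
for a in [(300,260),(220,60),(150,100),(120,250),(250,400)]: print(C[a].round(1))
for n,b in(('scene',(100,280,220,380)),('top',(100,260,120,320))):
    p=np.load('/tmp/%s0.npz'%n)['p'][b[0]:b[1]]
    x0=(120,330)if n=='scene' else (220,420)
q=np.load('/tmp/scene0.npz')['p']
save('z1.png',cv2.resize(q[120:270,110:380],None,fx=2.9,fy=2.9,interpolation=cv2.INTER_CUBIC))
q=np.load('/tmp/top0.npz')['p']
save('z2.png',cv2.resize(q[110:270,120:410],None,fx=2.7,fy=2.7,interpolation=cv2.INTER_CUBIC))
E
```

```text
scene blue 122 px 216.2 182.2 mean [458.5 -81.   30.4] zr [17.3 32.  34.6] x [421. 511.] y [-95. -63.]
scene blue 214 px 141.4 201.7 mean [ 438.8 -334.    30.1] zr [17.7 31.6 35.1] x [394. 485.] y [-358. -311.]
scene orange 132 px 223.4 193.9 mean [549.5 -88.4  67.9] zr [46.2 67.8 90.3] x [527. 573.] y [-99. -77.]
scene orange 135 px 131.4 214.3 mean [ 512.1 -374.4   69.1] zr [46.9 68.4 90.2] x [493. 533.] y [-388. -359.]
scene yellow 236 px 352.6 143.6 mean [524.8 421.9  77.1] zr [ 31.4  78.3 116.8] x [500. 548.] y [418. 428.]
scene red 40 px 244.9 221.7 mean [690.4 -74.9  83.6] zr [ 67.7  77.5 105. ] x [678. 705.] y [-90. -63.]
scene red 62 px 242.1 232.2 mean [696.1 -87.3  44.5] zr [14.7 45.5 72.9] x [684. 706.] y [-90. -84.]
top blue 216 px 285.2 232.7 mean [469.8 -75.6  34.9] zr [29.9 34.9 39.8] x [420. 520.] y [-92. -61.]
top blue 234 px 360.2 242.9 mean [ 438.3 -336.1   34.4] zr [27.7 34.9 40.3] x [390. 487.] y [-364. -309.]
top orange 81 px 289.4 209.4 mean [548.4 -86.   74.4] zr [53.8 73.6 95.8] x [527. 571.] y [-96. -75.]
top orange 71 px 373.4 222.4 mean [ 509.3 -371.4   73.6] zr [50.3 74.5 94.8] x [490. 531.] y [-386. -356.]
top yellow 132 px 137.2 214.5 mean [520.7 423.1  90.9] zr [ 39.8  99.  123. ] x [499. 541.] y [420. 429.]
[943.3 766.7   3.7]
[207.2 727.9   6.7]
[ 2.334e+02 -6.802e+02  1.000e-01]
[867.5 234.    1. ]
[226.8 217.2  -0.5]
[ 8.981e+02 -1.216e+02 -1.000e-01]
[ 379.1 -591.    -1.6]
[  90.7 -414.3   -4.8]
[157.2 181.8  -4.7]
[ 9.290e+02  3.406e+02 -1.000e-01]
```

```bash
sleep 1
```

```text
(no output)
```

View pics/z1.png

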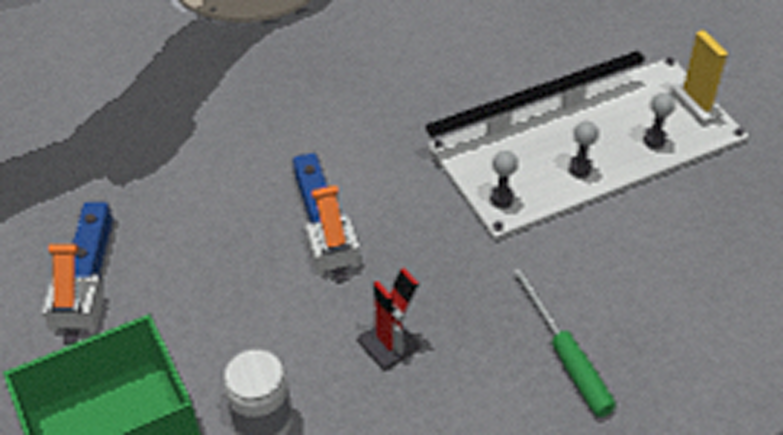

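View pics/z2.png

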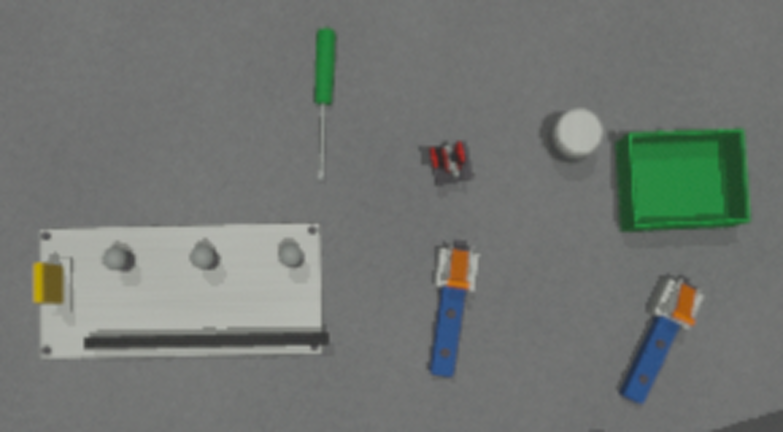

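Z1 and Z2 show levers raised on both couplers, the clamp's straight plate on the -y side, and the rack nearly aligned with the world axes. Next: ball, coupler, tab and clamp poses from both cameras.

```bash
cat >> m.py <<'E'
def tri(a,b):
    # a,b pixel in scene/top -> 3D midpoint, gap
    ra,Ta=rays('scene',a); rb,Tb=rays('top',b)
    da=Ta[:3,:3]@ra[0]; db=Tb[:3,:3]@rb[0]; da/=np.linalg.norm(da); db/=np.linalg.norm(db)
    A=np.c_[da,-db]; t=np.linalg.lstsq(A,Tb[:3,3]-Ta[:3,3],rcond=None)[0]
    pa=Ta[:3,3]+t[0]*da; pb=Tb[:3,3]+t[1]*db
    return (pa+pb)/2, pa-pb
E
python3 - <<'E'
from m import *
S={}
for n in('scene','top'):
    f=np.load('/tmp/%s0.npz'%n); p,d=f['p'],f['d']; C=cloud(n,d)
    x,y,z=C[...,0],C[...,1],C[...,2]
    # balls by depth
    m=(z>66)&(z<100)&(x>525)&(x<600)&(y>60)&(y<400)
    L=[]
    for c in comps(m,8):
        v,u=np.nonzero(c); P=C[c]; L.append((u.mean(),v.mean())); print(n,'ball',len(u),u.mean().round(2),v.mean().round(2),P.mean(0).round(1),P[:,2].max().round(1))
        # sphere fit with known radius
        from scipy.optimize import least_squares
        T=np.array(viewer.camera_params(n)['T']); 
        s=least_squares(lambda q:np.linalg.norm(P-q,axis=1)-15,P.mean(0)-[0,0,8],loss='soft_l1'); print('   fit',s.x.round(1))
    m=(z>45)&(z<70)&(x<500)&(x>380)&(y>50)&(y<420); 
    P=C[m]; print(n,'rail',P.mean(0).round(1),np.polyfit(P[:,1],P[:,0],1))
    # blue tops
    mm=masks(p)
    for c in comps(mm['blue'],60):
        P=C[c]; P=P[(P[:,2]>28)&(P[:,2]<42)]
        if len(P)<30 or P[0,0]<200: continue
        (cx,cy),(w,h),a=cv2.minAreaRect(P[:,:2].astype(np.float32)); 
        pc=P[:,:2]-P[:,:2].mean(0); ev=np.linalg.svd(pc,full_matrices=False)[2][0]; ev*=np.sign(ev[0])
        print(n,'blue',(round(cx,1),round(cy,1)),round(w,1),round(h,1),'ang',np.degrees(np.arctan2(ev[1],ev[0])).round(1), 'rectang',round(a,1),P.mean(0).round(1))
    for c in comps(mm['yellow'],30):
        P=C[c]
        Q=P[P[:,2]>105]; print(n,'tabtop',Q.mean(0).round(1),np.percentile(Q,[5,95],axis=0).round(1).tolist())
    mk=(x>650)&(x<740)&(y>-140)&(y<-20)&(z>20)
    P=C[mk]; print(n,'clamp',len(P),P.mean(0).round(1))
    for lo,hi in((20,50),(50,75),(75,90),(90,110)):
        Q=P[(P[:,2]>lo)&(P[:,2]<hi)]
        if len(Q): print('   ',lo,hi,len(Q),Q.mean(0).round(1),Q.min(0).round(),Q.max(0).round())
E
```

```text
scene ball 57 338.51 155.79 [560.6 338.2  80.1] 92.4
   fit [555.3 342.5  72.9]
scene ball 61 312.0 165.57 [564.6 229.1  80.2] 91.5
   fit [559.4 233.8  73.1]
scene ball 65 284.12 176.12 [570.2 119.3  80.9] 90.2
   fit [564.4 122.2  74.2]
scene rail [458.2 221.6  55. ] [-3.63064766e-02  4.66233928e+02]
scene blue (469.2, -79.2) 26.7 101.0 ang -15.0 rectang 80.5 [457.6 -79.3  32.3]
scene blue (439.9, -338.4) 29.9 104.3 ang -21.1 rectang 66.5 [ 438.  -335.6   32.1]
scene tabtop [523.6 423.3 113.3] [[500.9, 418.9, 106.5], [546.3, 430.5, 118.4]]
scene clamp 247 [695.5 -74.9  71. ]
    20 50 59 [701.8 -81.9  36.7] [672. -91.  20.] [715. -70.  50.]
    50 75 65 [696.3 -76.9  64.4] [678. -90.  51.] [707. -63.  75.]
    75 90 51 [692.8 -71.5  81.8] [675. -90.  75.] [708. -56.  90.]
    90 110 72 [691.4 -69.7  97.3] [675. -91.  90.] [707. -48. 106.]
top ball 53 161.75 205.3 [553.4 341.7  86.8] 96.5
   fit [554.5 344.   76.4]
top ball 60 194.23 204.5 [558.2 232.2  86.7] 95.1
   fit [558.9 233.5  77.3]
top ball 64 227.06 203.84 [562.4 122.5  86.4] 94.2
   fit [563.1 122.8  77.3]
top rail [453.4 226.9  60.3] [-4.46721958e-02  4.63494995e+02]
top blue (469.8, -75.8) 26.1 108.2 ang -7.3 rectang 82.5 [469.7 -75.7  35. ]
top blue (438.2, -337.0) 26.8 110.2 ang -25.5 rectang 64.2 [ 438.1 -336.5   35. ]
top tabtop [520.7 424.9 117.8] [[498.7, 421.0, 108.4], [541.3, 430.1, 125.0]]
top clamp 109 [687.5 -72.7  80.5]
    20 50 7 [680.7 -82.4  41.4] [669. -89.  34.] [709. -76.  50.]
    50 75 44 [688.1 -76.3  65.3] [671. -87.  50.] [708. -66.  74.]
    75 90 14 [688.  -68.6  81.9] [676. -89.  78.] [700. -59.  90.]
    90 110 43 [687.3 -68.5 101.4] [673. -91.  90.] [703. -51. 108.]
```

>>> step_arm(targets="0.013 0.0375 0 0 0 9.5 100;0.013 0.0375 0 0 0 9.5 100;0.013 0.0375 0 0 0 9.5 100;0.013 0.0375 0 0 0 9.5 100;0.013 0.0375 0 0 0 9.5 100;0.013 0.0375 0 0 0 9.5 100;0.013 0.0375 0 0 0 9.5 100;0.013 0.0375 0 0 0 9.5 100")

```text
time: 1.1
position: [362.8, -376.0, 203.9]
ee_rot: [0.661, 0.75, -0.0, -0.0]
contact_force: [0.5, 0.8, -0.4]
grip_width: 1.0
```

>>> step_arm(targets="0.013 0.0375 -0.01 0 0 9.5 100;0.013 0.0375 -0.01 0 0 9.5 100;0.013 0.0375 -0.01 0 0 9.5 100;0.013 0.0375 -0.01 0 0 9.5 100;0.013 0.0375 -0.01 0 0 9.5 100;0.013 0.0375 -0.01 0 0 9.5 100;0.013 0.0375 -0.01 0 0 9.5 100;0.013 0.0375 -0.01 0 0 9.5 100")

```text
time: 2.1
position: [466.9, -76.2, 123.6]
ee_rot: [0.059, 0.998, -0.0, -0.0]
contact_force: [0.0, -0.4, -0.2]
grip_width: 1.002
```

```bash
cat > st.py <<'E'
from h import *
from scipy.spatial.transform import Rotation as R
def st():
    s=arm.sense(); M=R.from_quat(s['ee_rot']).as_matrix()
    print('t',round(s['time'],2),'pos',s['position'].round(1),'yang',np.degrees(np.arctan2(M[1,1],M[0,1])).round(2),'z',M[:,2].round(4),'F',s['contact_force'].round(1),'T',s['ft_torque'].round(2),'g',round(s['grip_width'],3),'j',s['joints'].round(2))
    return s
if __name__=='__main__': st()
E
python3 st.py
python3 - <<'E'
from m import *
for n in('scene','top'):
    p,d=cap(n); save(n+'1.png',p); np.savez('/tmp/%s1.npz'%n,p=p,d=d); C=cloud(n,d)
    for c in comps(masks(p)['blue'],60):
        P=C[c]; P=P[(P[:,2]>28)&(P[:,2]<42)]
        if len(P)<30 or P[0,0]<200: continue
        print(n,cv2.minAreaRect(P[:,:2].astype(np.float32)))
E
```

```text
t 2.1 pos [466.9 -76.2 123.6] yang 83.19 z [-1.e-04 -0.e+00 -1.e+00] F [ 0.  -0.4 -0.2] T [-0.    0.03  0.05] g 1.002 j [ 0.55  0.51 -0.7   2.21  0.58  0.61  0.87]
scene ((468.3501281738281, -78.5671615600586), (26.594907760620117, 103.14215087890625), 82.29521942138672)
scene ((440.2731018066406, -338.316650390625), (29.15306282043457, 107.34220123291016), 66.84556579589844)
top ((438.1390380859375, -337.4310302734375), (26.874034881591797, 110.14793395996094), 65.35034942626953)
```

View pics/scene1.png

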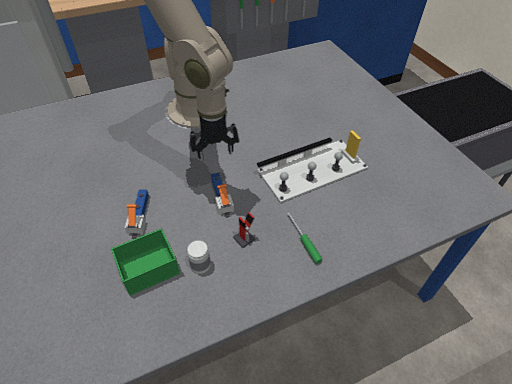

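Scene1 shows the open gripper straddling coupler A's shank, fingers near (200,148) and (234,138). Next I descend and grip.

>>> step_arm(targets="0 0 -0.03 0 0 0 100;0 0 -0.03 0 0 0 100;0 0 -0.03 0 0 0 100;0 0 -0.026 0 0 0 100;0 0 0 0 0 0 100;0 0 0 0 0 0 30;0 0 0 0 0 0 20;0 0 0 0 0 0 10", grip_force=60)

```text
time: 3.2
position: [467.0, -77.7, 8.7]
ee_rot: [0.062, 0.998, -0.0, 0.001]
contact_force: [-0.3, 0.8, -0.6]
grip_width: 0.377
```

>>> step_arm(targets="0 0 0 0 0 0 5;0 0 0 0 0 0 5;0 0 0 0 0 0 5;0 0 0 0 0 0 5")

```text
time: 3.7
position: [466.6, -77.2, 8.0]
ee_rot: [0.062, 0.998, 0.0, -0.0]
contact_force: [0.4, 1.2, 0.2]
grip_width: 0.052
```

```bash
python3 st.py
```

```text
t 3.7 pos [466.6 -77.2   8. ] yang 82.91 z [-0.  0. -1.] F [0.4 1.2 0.2] T [-0.01 -0.01  0.04] g 0.052 j [ 0.33  0.68 -0.41  2.3   0.9   0.33  0.58]
```

```bash
python3 - <<'E'
from m import *
for n in('scene','top'):
    p,d=cap(n); save(n+'2.png',p)
    q=p[110:260,110:310] if n=='scene' else p[150:300,200:400]
    save(n+'2z.png',cv2.resize(q,None,fx=3.5,fy=3.5,interpolation=cv2.INTER_CUBIC))
E
```

```text
(no output)
```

View pics/scene2z.png

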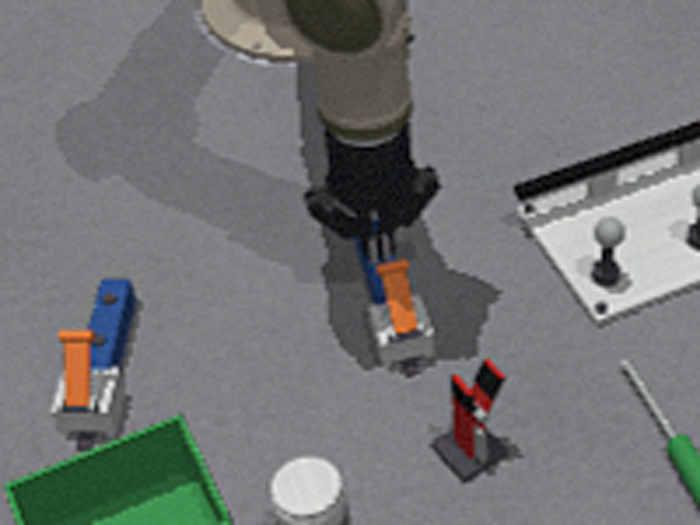

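View pics/top2z.png

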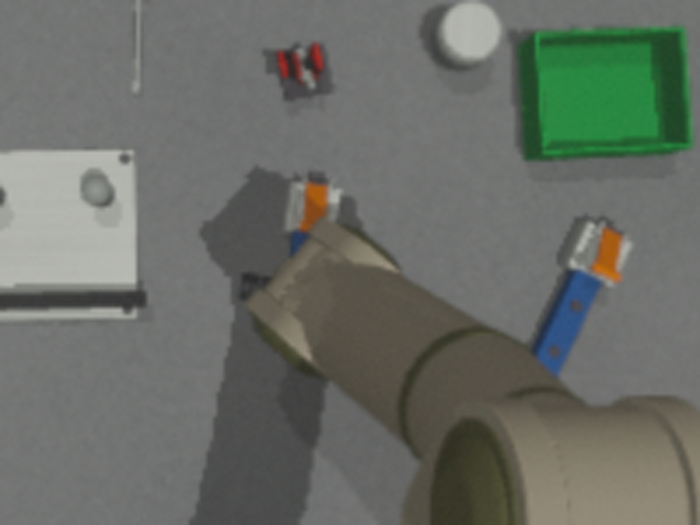

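```bash
python3 - <<'E'
from m import *
for P in [(467,-77,8),(467,-77,34),(467,-77,60)]:
    a=proj('scene',P)[0]; print(P,a.round(1),((a-110)*3.5).round(), proj('top',P)[0].round(1))
p,d=cap('scene'); C=cloud('scene',d)
for v in range(168,186,2): print(v,[tuple(C[v,u].round().astype(int)) for u in range(208,228,3)])
q=p[160:200,195:240]; save('s3z.png',cv2.resize(q,None,fx=15,fy=15,interpolation=cv2.INTER_NEAREST))
E
```

```text
(467, -77, 8) [218.5 187.8] [380. 272.] [285.1 233.3]
(467, -77, 34) [218.1 182.7] [378. 255.] [285.6 233.5]
(467, -77, 60) [217.6 177.5] [377. 236.] [286.1 233.6]
168 [(np.int64(474), np.int64(-108), np.int64(124)), (np.int64(475), np.int64(-99), np.int64(122)), (np.int64(488), np.int64(-92), np.int64(131)), (np.int64(478), np.int64(-79), np.int64(116)), (np.int64(486), np.int64(-72), np.int64(121)), (np.int64(486), np.int64(-62), np.int64(116)), (np.int64(463), np.int64(-44), np.int64(87))]
170 [(np.int64(452), np.int64(-103), np.int64(93)), (np.int64(477), np.int64(-100), np.int64(114)), (np.int64(484), np.int64(-92), np.int64(118)), (np.int64(373), np.int64(-47), np.int64(-4)), (np.int64(483), np.int64(-72), np.int64(109)), (np.int64(486), np.int64(-62), np.int64(107)), (np.int64(475), np.int64(-48), np.int64(91))]
172 [(np.int64(458), np.int64(-105), np.int64(89)), (np.int64(461), np.int64(-96), np.int64(89)), (np.int64(483), np.int64(-93), np.int64(108)), (np.int64(386), np.int64(-52), np.int64(0)), (np.int64(485), np.int64(-73), np.int64(102)), (np.int64(488), np.int64(-64), n
[... 1321 characters left out ...]
)), (np.int64(432), np.int64(-36), np.int64(-5))]
182 [(np.int64(419), np.int64(-99), np.int64(0)), (np.int64(423), np.int64(-89), np.int64(0)), (np.int64(474), np.int64(-93), np.int64(51)), (np.int64(478), np.int64(-84), np.int64(52)), (np.int64(479), np.int64(-74), np.int64(48)), (np.int64(439), np.int64(-50), np.int64(-2)), (np.int64(443), np.int64(-40), np.int64(-3))]
184 [(np.int64(429), np.int64(-102), np.int64(1)), (np.int64(430), np.int64(-92), np.int64(-3)), (np.int64(463), np.int64(-91), np.int64(30)), (np.int64(479), np.int64(-85), np.int64(43)), (np.int64(481), np.int64(-75), np.int64(40)), (np.int64(450), np.int64(-54), np.int64(0)), (np.int64(531), np.int64(-71), np.int64(89))]
```

View pics/s3z.png

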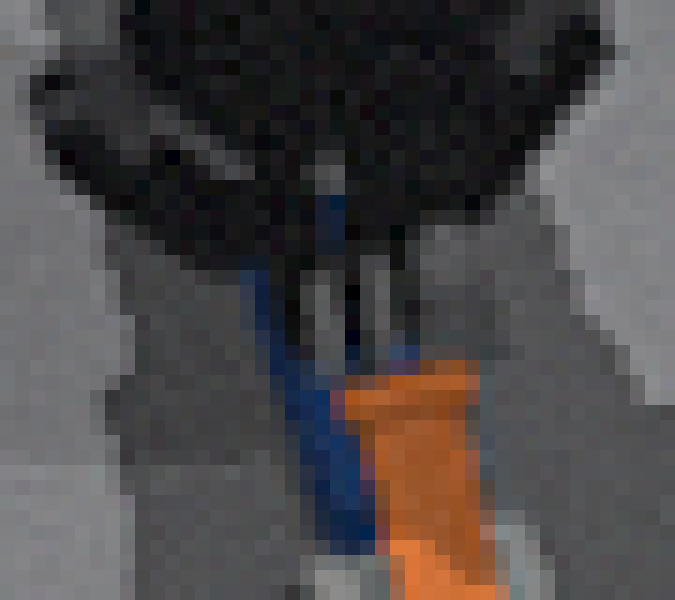

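>>> step_arm(targets="0 0 0.02 0 0 0 5;0 0 0.02 0 0 0 5;0 0 0 0 0 0 5")

```text
time: 4.22
position: [467.2, -77.5, 48.9]
ee_rot: [0.062, 0.998, 0.0, 0.001]
contact_force: [-0.3, 0.1, -1.6]
grip_width: 0.047
```

```bash
python3 st.py; python3 - <<'E'
from m import *
for n in('scene','top'):
    p,d=cap(n); save(n+'4.png',p)
    q=p[140:225,185:265] if n=='scene' else p[150:300,200:400]
    save(n+'4z.png',cv2.resize(q,None,fx=7,fy=7,interpolation=cv2.INTER_CUBIC))
E
```

```text
t 4.22 pos [467.2 -77.5  48.9] yang 82.87 z [ 2.1e-03 -1.0e-04 -1.0e+00] F [-0.3  0.1 -1.6] T [0.01 0.02 0.04] g 0.047 j [ 0.42  0.62 -0.54  2.27  0.78  0.44  0.69]
```

View pics/scene4z.png

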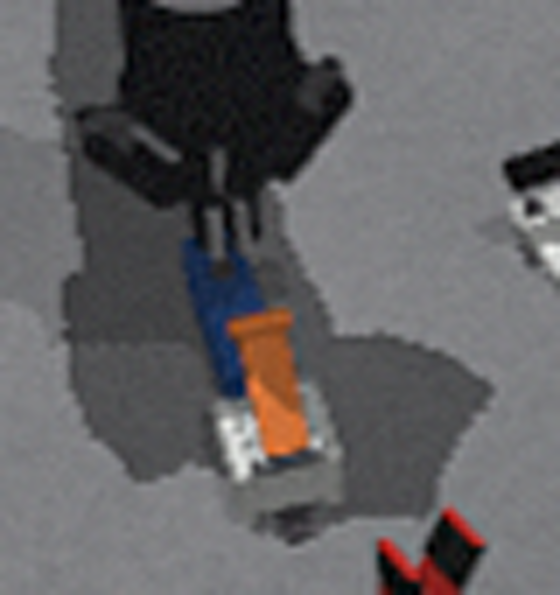

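```bash
python3 - <<'E'
from m import *
for n in('scene','top'):
    p,d=cap(n); C=cloud(n,d)
    for k in('blue','orange'):
      for c in comps(masks(p)[k],40):
        P=C[c]; 
        if P[0,0]<200 or abs(P[0,1])>700: continue
        P=P[(P[:,2]>28)]; v,u=np.nonzero(c)
        print(n,k,len(P),u.mean().round(1),v.mean().round(1),P.mean(0).round(1),[np.round(a,1) for a in cv2.minAreaRect(P[:,:2].astype(np.float32))])
f=np.load('/tmp/scene0.npz'); p0=f['p']; save('cmp.png',np.hstack([cv2.resize(x[165:225,195:250],None,fx=7,fy=7,interpolation=cv2.INTER_CUBIC) for x in (p0,cap('scene')[0])]))
E
```

```text
scene blue 83 216.1 183.8 [464.4 -82.1  32.4] [array([471.2, -78.9]), array([ 27.3, 104. ]), np.float64(82.6)]
scene blue 171 141.4 201.7 [ 438.2 -335.8   32.1] [array([ 439.8, -338.8]), array([ 28.9, 106.5]), np.float64(65.7)]
scene orange 128 223.4 194.0 [550.6 -88.8  68.8] [array([546.6, -89.1]), array([24.4, 57.4]), np.float64(79.4)]
scene orange 134 131.4 214.3 [ 512.4 -374.4   69.3] [array([ 514.2, -371.2]), array([28.3, 50.7]), np.float64(72.0)]
top blue 220 360.1 242.9 [ 438.  -336.4   35.2] [array([ 438.4, -337.4]), array([ 27. , 110.4]), np.float64(65.2)]
top orange 71 289.2 208.9 [550.3 -85.4  72.3] [array([550.3, -85.8]), array([18.6, 46.8]), np.float64(79.9)]
top orange 72 373.3 222.4 [ 509.2 -371.4   73.2] [array([ 511.7, -370.7]), array([24.6, 46.3]), np.float64(73.1)]
```

View pics/cmp.png

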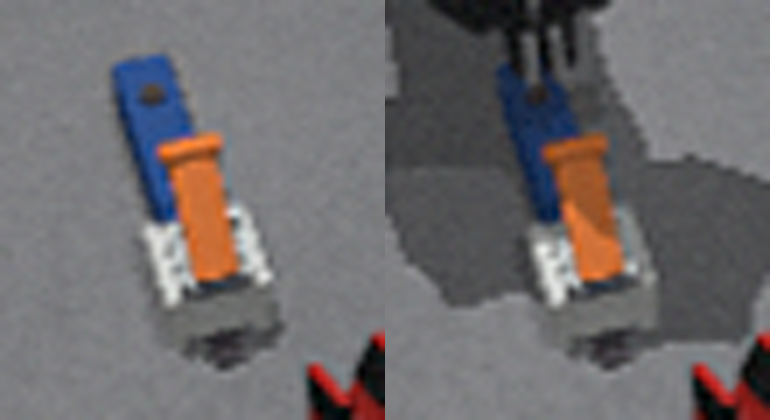

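```bash
python3 - <<'E'
from m import *
p,d=cap('scene'); C=cloud('scene',d)
for v in range(164,184,1): print(v,[(tuple(int(x) for x in C[v,u].round()),int(p[v,u].mean())) for u in range(211,225,2)])
E
```

```text
164 [((464, -94, 127), 20), ((483, -93, 145), 20), ((488, -88, 146), 58), ((348, -37, 0), 38), ((486, -74, 139), 24), ((483, -67, 134), 19), ((477, -58, 124), 19)]
165 [((467, -95, 126), 18), ((483, -93, 140), 13), ((475, -84, 129), 60), ((462, -73, 112), 22), ((480, -73, 129), 23), ((480, -66, 126), 25), ((477, -58, 120), 24)]
166 [((471, -97, 126), 20), ((479, -92, 131), 22), ((481, -86, 131), 48), ((464, -74, 110), 14), ((478, -72, 123), 27), ((482, -67, 123), 19), ((478, -59, 116), 65)]
167 [((473, -98, 124), 34), ((478, -92, 126), 24), ((480, -87, 126), 32), ((460, -74, 102), 26), ((479, -73, 119), 29), ((483, -67, 120), 24), ((370, -23, -1), 93)]
168 [((473, -98, 119), 18), ((477, -93, 121), 24), ((481, -87, 122), 22), ((463, -75, 101), 31), ((480, -73, 116), 49), ((479, -66, 111), 38), ((372, -24, -4), 83)]
169 [((360, -66, -3), 54), ((477, -93, 117), 12), ((480, -87, 116), 49), ((458, -74, 91), 38), ((478, -73, 109), 99), ((479, -66, 107), 31), ((383, -27, 2), 82)]
170 [((370, -69, 2), 57), ((472, -92, 107), 5), ((478, -87, 110), 100), ((460, -75, 88), 1), ((481, -74, 108), 8
[... 1411 characters left out ...]
 ((453, -68, 35), 45), ((452, -61, 31), 63), ((426, -45, -2), 72)]
180 [((415, -86, 1), 61), ((447, -88, 33), 45), ((448, -81, 31), 50), ((454, -76, 34), 45), ((454, -69, 31), 46), ((457, -62, 31), 57), ((428, -46, -4), 74)]
181 [((417, -87, -2), 62), ((449, -89, 31), 45), ((454, -83, 32), 47), ((457, -77, 33), 49), ((461, -71, 34), 45), ((464, -65, 34), 58), ((435, -48, -2), 75)]
182 [((422, -89, -2), 62), ((450, -89, 26), 36), ((458, -85, 32), 47), ((461, -79, 32), 49), ((464, -72, 32), 61), ((466, -66, 31), 59), ((439, -50, -2), 71)]
183 [((428, -91, 0), 71), ((449, -90, 21), 46), ((464, -87, 34), 56), ((465, -80, 32), 47), ((470, -75, 34), 64), ((475, -69, 37), 55), ((443, -52, -2), 77)]
```

The depth at the closed fingertips, rows 174-176 near col 215, reads z≈73 while the arm reports TCP z≈49. The real tips are therefore about 24 mm above the reported TCP, and the fingers closed just over the shank. I open and go lower, watching the force.

>>> step_arm(targets="0.001 0 0.02 0 0 0 100;0 0 0 0 0 0 100;0 0 0 0 0 0 100;0 0 0 0 0 0 100;0 0 -0.02 0 0 0 100;0 0 -0.03 0 0 0 100;0 0 -0.02 0 0 0 100;0 0 0 0 0 0 100")

```text
time: 5.52
position: [466.8, -76.8, -3.3]
ee_rot: [0.061, 0.998, -0.0, -0.001]
contact_force: [-0.9, 0.2, 0.4]
grip_width: 1.004
```

```bash
python3 st.py; python3 - <<'E'
from m import *
p,d=cap('scene'); C=cloud('scene',d)
q=p[140:225,185:265]; save('s5z.png',cv2.resize(q,None,fx=7,fy=7,interpolation=cv2.INTER_CUBIC))
m=(C[...,0]>440)&(C[...,0]<500)&(C[...,2]>15)&(p.max(2)<60)
for lo,hi in ((-170,-112),(-45,10)):
    P=C[m&(C[...,1]>lo)&(C[...,1]<hi)]; print(len(P),P.min(0).round(),np.percentile(P[:,2],[0,2,5,10]).round())
E
```

```text
t 5.53 pos [466.8 -76.8  -3.3] yang 82.98 z [-2.8e-03 -1.0e-04 -1.0e+00] F [-0.9  0.2  0.4] T [-0.03 -0.02  0.02] g 1.004 j [ 0.31  0.7  -0.38  2.3   0.93  0.3   0.55]
511 [ 446. -170.   40.] [40. 63. 84. 90.]
142 [457. -45.  43.] [43. 47. 59. 82.]
```

View pics/s5z.png

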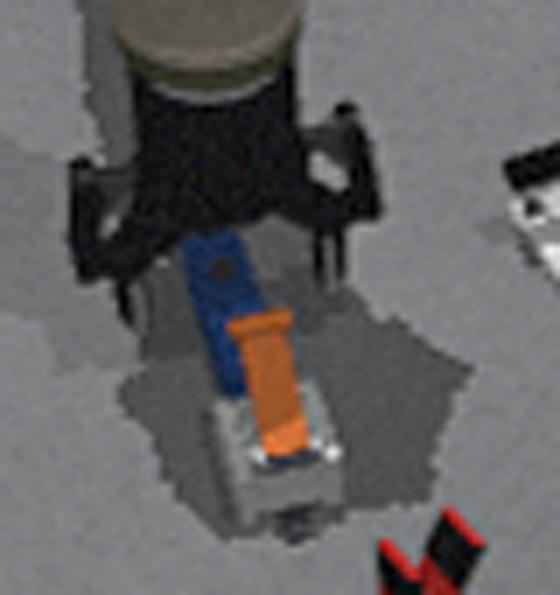

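Picture s5z shows the fingers straddling the shank at (130,310) and (330,270), tips still about 40 mm up, so I go 14 mm lower before closing.

>>> step_arm(targets="0.001 0 -0.014 0 0 0 100;0 0 0 0 0 0 100;0 0 0 0 0 0 60;0 0 0 0 0 0 45;0 0 0 0 0 0 20;0 0 0 0 0 0 20;0 0 0 0 0 0 20;0 0 0 0 0 0 20", grip_force=60)

```text
time: 6.58
position: [468.8, -77.3, -15.4]
ee_rot: [0.062, 0.998, -0.0, 0.0]
contact_force: [-1.4, 0.3, 8.2]
grip_width: 0.338
```

```bash
python3 st.py; python3 - <<'E'
from m import *
p,d=cap('scene'); C=cloud('scene',d)
q=p[140:225,185:265]; save('s6z.png',cv2.resize(q,None,fx=7,fy=7,interpolation=cv2.INTER_CUBIC))
E
```

```text
t 6.58 pos [468.8 -77.3 -15.4] yang 82.9 z [ 8.e-04 -3.e-04 -1.e+00] F [-1.4  0.3  8.2] T [-0.03  0.22 -0.08] g 0.338 j [ 0.27  0.72 -0.33  2.3   0.98  0.26  0.51]
```

View pics/s6z.png

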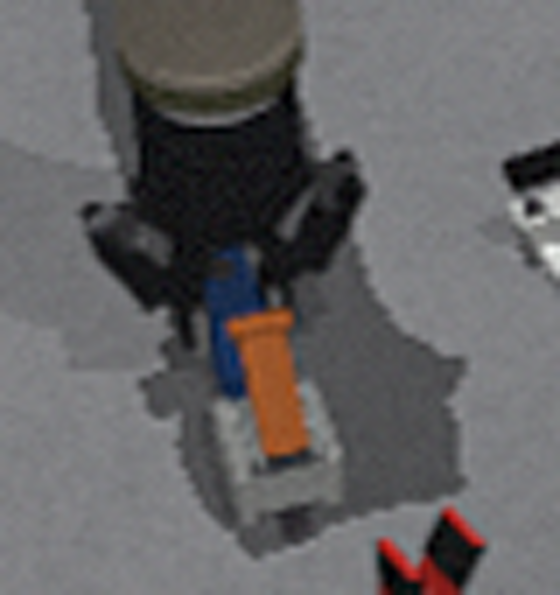

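>>> step_arm(targets="0 0 0.02 0 0 0 20;0 0 0.035 0 0 0 20;0 0 0.05 0 0 0 20;0 0 0.045 0 0 0 20;0.001 0.04 0.01 0 0 2.4 20;0.001 0.05 0 0 0 2 20;0.001 0.05 0 0 0 2 20;0.001 0.05 0 0 0 2 20")

```text
time: 7.62
position: [471.8, 113.5, 143.7]
ee_rot: [-0.012, 1.0, -0.0, -0.001]
contact_force: [-0.4, -1.1, -6.0]
grip_width: 0.34
```

>>> step_arm(targets="0.001 0.05 0 0 0 1 20;0.0 0.045 0 0 0 0 20;0 0.022 0 0 0 0 20;0 0 -0.02 0 0 0 20;0 0 -0.02 0 0 0 20;0 0 0 0 0 0 20")

```text
time: 8.38
position: [472.2, 228.7, 102.6]
ee_rot: [-0.02, 1.0, -0.001, -0.002]
contact_force: [-0.3, -0.1, -5.0]
grip_width: 0.336
```

```bash
python3 st.py; python3 - <<'E'
from m import *
for n in('scene','top'):
    p,d=cap(n); np.savez('/tmp/%s7.npz'%n,p=p,d=d)
    q=p[100:225,230:390] if n=='scene' else p[150:280,120:300]
    save(n+'7z.png',cv2.resize(q,None,fx=4.4,fy=4.4,interpolation=cv2.INTER_CUBIC))
    C=cloud(n,d)
    for k in('blue','orange'):
      for c in comps(masks(p)[k],20):
        P=C[c]; 
        if P[0,0]<200 or abs(P[0,1])>700: continue
        v,u=np.nonzero(c)
        print(n,k,len(P),u.mean().round(1),v.mean().round(1),P.mean(0).round(1),[np.round(a,1) for a in cv2.minAreaRect(P[:,:2].astype(np.float32))])
E
```

```text
t 8.38 pos [472.2 228.7 102.6] yang 92.33 z [-0.0035 -0.0021 -1.    ] F [-0.3 -0.1 -5. ] T [ 0.    0.14 -0.05] g 0.336 j [-0.07  0.6  -0.71  2.11  0.64  0.66  0.39]
scene blue 121 302.9 139.4 [497.6 223.8 145.8] [array([490.2, 224.8]), array([75.1, 33.1]), np.float64(0.2)]
scene blue 215 141.4 201.7 [ 438.9 -334.    29.9] [array([ 440., -339.]), array([ 30.3, 105.1]), np.float64(65.5)]
scene orange 124 314.7 140.2 [nan nan nan] [array([555.1, 231.1]), array([46.7, 25. ]), np.float64(8.5)]
scene orange 137 131.4 214.2 [ 511.3 -374.3   68.9] [array([ 474.8, -362. ]), array([ 30.8, 124.9]), np.float64(75.8)]
top blue 231 360.2 242.8 [nan nan nan] [array([ 439. , -336.4]), array([ 25.2, 111. ]), np.float64(62.4)]
top orange 93 189.2 204.3 [553.2 231.8 192.9] [array([554.5, 230.7]), array([45.9, 21.6]), np.float64(1.7)]
top orange 72 373.3 222.4 [ 509.4 -371.4   73.5] [array([ 511.6, -371. ]), array([24. , 46.1]), np.float64(69.6)]
```

View pics/scene7z.png

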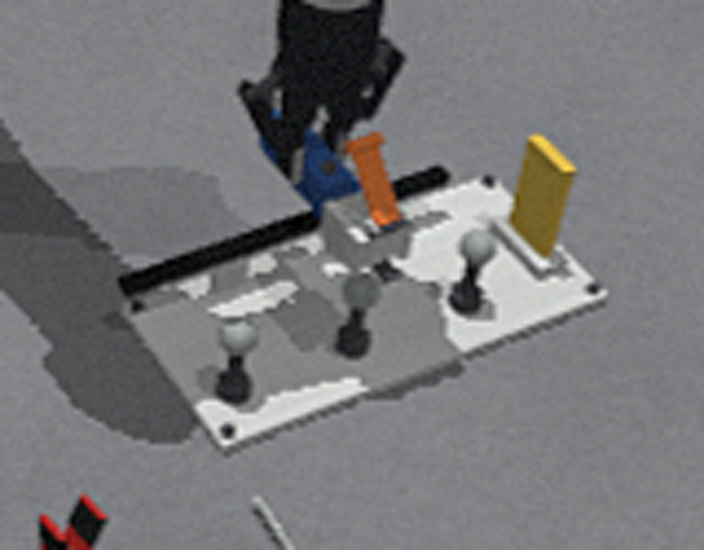

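View pics/top7z.png

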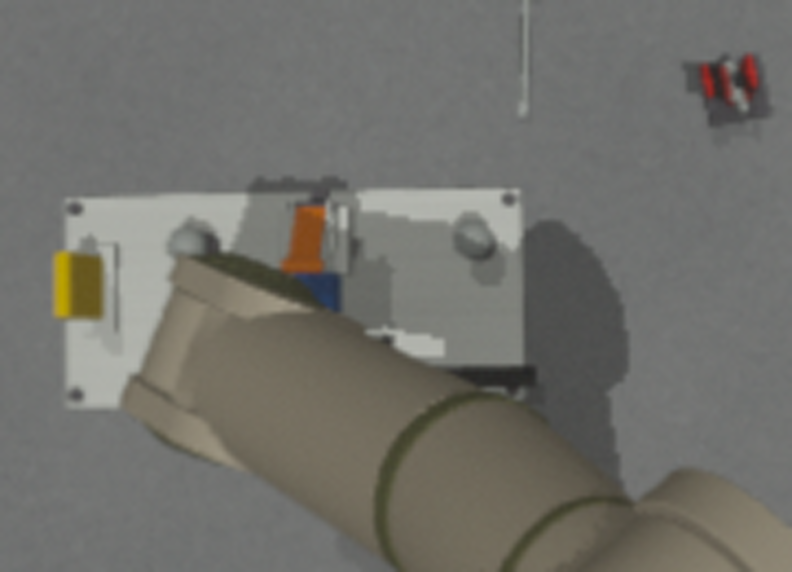

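```bash
cat > rel.py <<'E'
from m import *
import sys
# triangulate ball & the held lever (orange comp nearest given xy)
BALL={1:((284.12,176.12),(227.06,203.84)),2:((312.0,165.57),(194.23,204.5)),3:((338.51,155.79),(161.75,205.3))}
def lev(tag,near):
    r=[]
    for n in('scene','top'):
        p,d=cap(n); C=cloud(n,d); best=None
        for c in comps(masks(p)['orange'],20):
            P=C[c]; m=np.nanmean(P,0); dd=np.hypot(*(m[:2]-near))
            if best is None or dd<best[0]:
                v,u=np.nonzero(c); 
                x=(u.max()+u.min())/2
                best=(dd,(u.mean(),v.mean()),cv2.minAreaRect(np.c_[u,v].astype(np.float32)))
        r.append(best); print(n,np.round(best[1],1),best[2])
    return tri(r[0][1],r[1][1]),tri(r[0][2][0],r[1][2][0])
if __name__=='__main__':
    b=int(sys.argv[1]); B,g=tri(*BALL[b]); print('ball',B.round(1),'gap',g.round(1))
    for (P,g) in lev('x',B[:2]):
        print('lever',P.round(1),'gap',g.round(1),'rel',(P-B).round(1))
E
python3 rel.py 2; python3 rel.py 1 | head -1; python3 rel.py 3 | head -1; python3 st.py
```

```text
ball [558.7 234.   72.9] gap [-0.3 -0.6 -0.1]
scene [315.2 140.2] ((315.2059020996094, 140.32354736328125), (20.130456924438477, 6.5484619140625), 75.96376037597656)
top [188.9 204. ] ((188.0, 203.5), (13.0, 8.0), 90.0)
lever [554.1 233.6 183.8] gap [-0.6 -1.1 -0.2] rel [ -4.6  -0.4 110.9]
lever [554.9 235.  183.6] gap [-2.1 -3.9 -0.8] rel [ -3.8   1.  110.7]
ball [563.2 123.6  72.4] gap [0. 0. 0.]
ball [553.9 344.8  71.8] gap [-0.5 -0.8 -0.2]
t 8.78 pos [473.9 229.7 104.5] yang 92.28 z [ 8.e-04  2.e-04 -1.e+00] F [-1.1  0.6 -5.4] T [-0.    0.17 -0.06] g 0.341 j [-0.07  0.6  -0.71  2.11  0.64  0.66  0.39]
```

```bash
python3 - <<'E'
from m import *
print('A lever',tri((223.4,193.9),(289.4,209.4)),'B lever',tri((131.4,214.3),(373.4,222.4)))
# image-plane: cast blue mask contour of top view onto z=34
for n in('top','scene'):
    p=np.load('/tmp/%s0.npz'%n)['p']
    for c in comps(masks(p)['blue'],60):
        v,u=np.nonzero(c); P=onplane(n,np.c_[u,v],34)[:,:2]
        if P[0,0]<200 or abs(P[0,1])>500: continue
        ang={True:-7.4,False:-25.3}[P[:,1].mean()>-200]; a=np.radians(ang); dx=np.array([np.cos(a),np.sin(a)]); ny=np.array([-dx[1],dx[0]])
        s=P@dx; t=P@ny
        print(n,'s',np.percentile(s,[0,1,50,99,100]).round(1),'t',np.percentile(t,[1,50,99]).round(1))
        for nm,q in(('A',(223.4,193.9,289.4,209.4)),('B',(131.4,214.3,373.4,222.4))):
            L=tri(q[:2],q[2:])[0][:2]; print('   ',nm,'lever s',(L@dx).round(1),'t',(L@ny).round(1))
        # gray-level profile along tail
    for nm,q,ang in(('A',(223.4,193.9,289.4,209.4),-7.4),('B',(131.4,214.3,373.4,222.4),-25.3)):
        a=np.radians(ang); dx=np.array([np.cos(a),np.sin(a)]); L=tri(q[:2],q[2:])[0][:2]
        if n=='top':
            k=np.arange(-150,-125,1.5)
            W=[L+dx*x for x in k]; uv=proj(n,np.array([[*w,34] for w in W])).astype(np.float32)
            g=cv2.remap(p,uv[:,0][:,None],uv[:,1][:,None],cv2.INTER_LINEAR)[:,0].astype(int)
            print(nm,[(float(x),int(y[2]-y[0])) for x,y in zip(k,g)])
E
```

```text
A lever (array([548.33597998, -87.28323837,  66.23789573]), array([-0.53828936, -1.34833958,  0.07620887])) B lever (array([ 509.1976264 , -374.13145367,   65.76111853]), array([-0.22348137, -0.80491945,  0.21805799]))
top s [421.4 422.5 476.  528.7 529.7] t [-27.7 -14.1  -1.9]
    A lever s 555.0 t -15.9
    B lever s 553.1 t -305.4
top s [485.1 486.7 539.3 594.8 595.3] t [-131.2 -115.9 -103. ]
    A lever s 533.0 t 155.4
    B lever s 620.2 t -120.6
A [(-150.0, 1), (-148.5, 1), (-147.0, 1), (-145.5, 0), (-144.0, 0), (-142.5, 0), (-141.0, 1), (-139.5, 2), (-138.0, 9), (-136.5, 19), (-135.0, 36), (-133.5, 60), (-132.0, 78), (-130.5, 81), (-129.0, 85), (-127.5, 85), (-126.0, 87)]
B [(-150.0, 0), (-148.5, 0), (-147.0, 1), (-145.5, 0), (-144.0, 1), (-142.5, 2), (-141.0, 4), (-139.5, 10), (-138.0, 22), (-136.5, 36), (-135.0, 54), (-133.5, 70), (-132.0, 80), (-130.5, 84), (-129.0, 85), (-127.5, 86), (-126.0, 87)]
scene s [426.3 427.  466.2 526.5 527.6] t [-34.  -24.3  -4.6]
    A lever s 555.0 t -15.9
    B lever s 553.1 t -305.4
scene s [492.6 492.7 540.7 594.1 594.2] t [-131.7 -112.2  -96.8]
    A lever s 533.0 t 155.4
    B lever s 620.2 t -120.6
```

```bash
python3 - <<'E'
from m import *
for n in('top','scene'):
  p=np.load('/tmp/%s0.npz'%n)['p']
  for nm,q,ang in(('A',(223.4,193.9,289.4,209.4),-7.4),('B',(131.4,214.3,373.4,222.4),-25.3)):
    a=np.radians(ang); dx=np.array([np.cos(a),np.sin(a)]); ny=np.array([-dx[1],dx[0]]); L=tri(q[:2],q[2:])[0][:2]
    k=np.arange(-40,44,2.)
    for t in(-17,17):
        W=[L+dx*x+ny*t for x in k]; uv=proj(n,np.array([[*w,37] for w in W])).astype(np.float32)
        g=cv2.remap(p,uv[:,0][:,None],uv[:,1][:,None],cv2.INTER_LINEAR)[:,0].astype(int)
        print(n,nm,t,[(int(x),int(y.mean())) for x,y in zip(k,g)])
    k=np.arange(-40,44,2.)
    W=[L-dx*8+ny*x for x in k]; uv=proj(n,np.array([[*w,37] for w in W])).astype(np.float32)
    g=cv2.remap(p,uv[:,0][:,None],uv[:,1][:,None],cv2.INTER_LINEAR)[:,0].astype(int)
    print(n,nm,'across',[(int(x),int(y.mean())) for x,y in zip(k,g)])
  if n=='top': save('tz.png',cv2.resize(p[190:270,270:390],None,fx=6.5,fy=6.5,interpolation=cv2.INTER_CUBIC))
E
```

```text
top A -17 [(-40, 100), (-38, 98), (-36, 96), (-34, 97), (-32, 98), (-30, 96), (-28, 97), (-26, 99), (-24, 106), (-22, 116), (-20, 129), (-18, 137), (-16, 139), (-14, 141), (-12, 142), (-10, 152), (-8, 159), (-6, 158), (-4, 157), (-2, 152), (0, 149), (2, 145), (4, 147), (6, 150), (8, 154), (10, 158), (12, 162), (14, 164), (16, 165), (18, 163), (20, 160), (22, 153), (24, 140), (26, 124), (28, 120), (30, 118), (32, 120), (34, 120), (36, 116), (38, 114), (40, 113), (42, 111)]
top A 17 [(-40, 77), (-38, 75), (-36, 73), (-34, 72), (-32, 69), (-30, 67), (-28, 67), (-26, 77), (-24, 90), (-22, 121), (-20, 145), (-18, 156), (-16, 152), (-14, 131), (-12, 122), (-10, 117), (-8, 119), (-6, 121), (-4, 130), (-2, 135), (0, 140), (2, 142), (4, 143), (6, 148), (8, 152), (10, 155), (12, 157), (14, 155), (16, 151), (18, 147), (20, 148), (22, 145), (24, 134), (26, 115), (28, 93), (30, 91), (32, 93), (34, 103), (36, 109), (38, 110), (40, 111), (42, 112)]
top A across [(-40, 112), (-38, 112), (-36, 113), (-34, 113), (-32, 114), (-30, 113), (-28, 114), (-26, 118), (-24, 139), (-22, 163), (-20, 167), (-18, 
[... 3936 characters left out ...]
5), (4, 139), (6, 134), (8, 131), (10, 130), (12, 130), (14, 143), (16, 153), (18, 156), (20, 141), (22, 115), (24, 95), (26, 76), (28, 74), (30, 83), (32, 93), (34, 104), (36, 104), (38, 103), (40, 105), (42, 108)]
scene B across [(-40, 124), (-38, 125), (-36, 124), (-34, 123), (-32, 122), (-30, 122), (-28, 127), (-26, 137), (-24, 153), (-22, 162), (-20, 145), (-18, 130), (-16, 119), (-14, 119), (-12, 119), (-10, 120), (-8, 124), (-6, 125), (-4, 125), (-2, 118), (0, 109), (2, 99), (4, 106), (6, 118), (8, 128), (10, 129), (12, 124), (14, 119), (16, 119), (18, 121), (20, 140), (22, 148), (24, 139), (26, 114), (28, 92), (30, 86), (32, 90), (34, 100), (36, 124), (38, 133), (40, 131), (42, 127)]
```

View pics/tz.png

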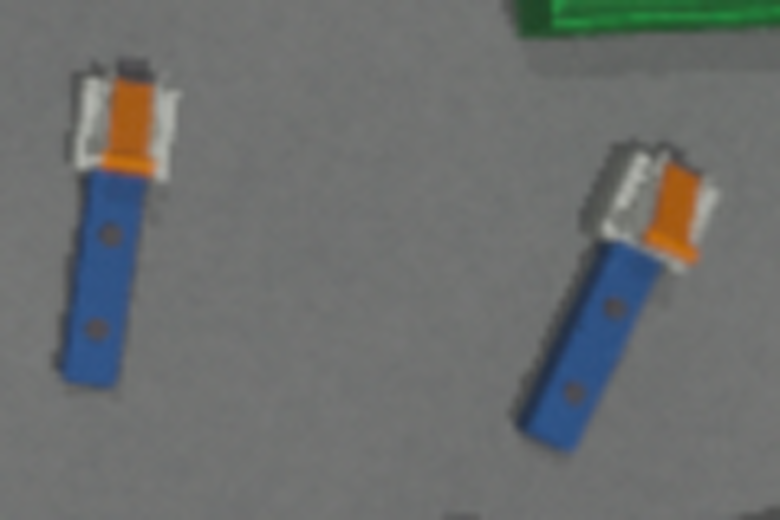

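```bash
python3 rel.py 2;  python3 st.py
```

```text
ball [558.7 234.   72.9] gap [-0.3 -0.6 -0.1]
scene [315.2 139.8] ((314.84857177734375, 140.30706787109375), (20.355350494384766, 7.5366315841674805), 75.0685806274414)
top [188.9 204. ] ((188.49656677246094, 203.54139709472656), (8.055412292480469, 13.61945915222168), 4.763641834259033)
lever [554.2 233.2 185.7] gap [-0.6 -1.1 -0.2] rel [ -4.5  -0.8 112.8]
lever [554.9 233.5 184.1] gap [-2.  -3.7 -0.7] rel [ -3.8  -0.5 111.2]
t 8.88 pos [473.8 229.6 104.3] yang 92.29 z [ 5.e-04  1.e-04 -1.e+00] F [ 0.2 -0.4 -5. ] T [-0.02  0.17 -0.01] g 0.344 j [-0.07  0.6  -0.71  2.11  0.64  0.66  0.39]
```

>>> step_arm(targets="0.0035 0.0006 -0.01 0 0 0 20;0 0 -0.016 0 0 0 20;0 0 -0.004 0 0 0 20;0 0 -0.004 0 0 0 20;0 0 -0.004 0 0 0 20;0 0 0 0 0 0 20")

```text
time: 9.62
position: [476.7, 230.3, 65.8]
ee_rot: [-0.02, 1.0, -0.0, -0.0]
contact_force: [-1.9, -0.3, -5.9]
grip_width: 0.339
```

```bash
python3 st.py
```

```text
t 9.62 pos [476.7 230.3  65.8] yang 92.32 z [-5.e-04 -3.e-04 -1.e+00] F [-1.9 -0.3 -5.9] T [-0.04  0.54  0.  ] g 0.339 j [-0.12  0.65 -0.64  2.13  0.72  0.59  0.33]
```

>>> step_arm(targets="-0.001 0 -0.003 0 0 0 20;0 0 -0.003 0 0 0 20;0 0 0 0 0 0 20")

```text
time: 10.0
position: [475.4, 230.2, 59.6]
ee_rot: [-0.02, 1.0, -0.0, -0.001]
contact_force: [-4.4, 1.0, -7.6]
grip_width: 0.337
```

```bash
python3 st.py
```

```text
t 10.0 pos [475.4 230.2  59.6] yang 92.32 z [-1.2e-03 -4.0e-04 -1.0e+00] F [-4.4  1.  -7.6] T [0.21 1.2  0.09] g 0.337 j [-0.13  0.66 -0.63  2.14  0.73  0.57  0.31]
```

>>> step_arm(targets="-0.0015 0 0 0 0 0 20;0 0 0 0 0 0 20")

```text
time: 10.25
position: [475.2, 230.3, 60.1]
ee_rot: [-0.02, 1.0, 0.0, 0.0]
contact_force: [-1.2, 0.3, -6.3]
grip_width: 0.338
```

```bash
python3 st.py; python3 rel.py 2
```

```text
t 10.25 pos [475.2 230.3  60.1] yang 92.29 z [ 8.e-04  2.e-04 -1.e+00] F [-1.2  0.3 -6.3] T [ 0.01  0.33 -0.  ] g 0.338 j [-0.13  0.66 -0.63  2.14  0.73  0.57  0.31]
ball [558.7 234.   72.9] gap [-0.3 -0.6 -0.1]
scene [313.8 150.1] ((313.4410095214844, 150.74916076660156), (19.64012336730957, 7.501038551330566), 76.75948333740234)
top [191.  204.1] ((190.0, 204.0), (14.0, 8.0), 90.0)
lever [556.1 233.3 142.5] gap [-0.9 -1.7 -0.3] rel [-2.6 -0.7 69.6]
lever [555.5 235.3 138.6] gap [-2.8 -5.2 -1. ] rel [-3.2  1.4 65.7]
```

>>> step_arm(targets="0 0 -0.004 0 0 0 20;0 0 -0.004 0 0 0 20;0 0 -0.003 0 0 0 20;0 0 0 0 0 0 20")

```text
time: 10.85
position: [474.6, 230.3, 48.7]
ee_rot: [-0.02, 1.0, -0.0, -0.0]
contact_force: [-0.1, -0.0, -6.5]
grip_width: 0.338
```

```bash
python3 st.py
```

```text
t 10.85 pos [474.6 230.3  48.7] yang 92.31 z [-3.e-04 -2.e-04 -1.e+00] F [-0.1 -0.  -6.5] T [0.   0.09 0.01] g 0.338 j [-0.14  0.67 -0.61  2.15  0.76  0.55  0.29]
```

>>> step_arm(targets="0 0 -0.002 0 0 0 20;0 0 -0.002 0 0 0 20;0 0 -0.001 0 0 0 20;0 0 0 0 0 0 20")

```text
time: 11.35
position: [474.6, 230.3, 43.9]
ee_rot: [-0.02, 1.0, -0.0, -0.0]
contact_force: [0.0, 0.1, -5.1]
grip_width: 0.337
```

```bash
python3 st.py; python3 rel.py 2
```

```text
t 11.35 pos [474.6 230.3  43.9] yang 92.31 z [-0. -0. -1.] F [ 0.   0.1 -5.1] T [-0.02  0.12  0.04] g 0.337 j [-0.15  0.68 -0.6   2.15  0.77  0.54  0.28]
ball [558.7 234.   72.9] gap [-0.3 -0.6 -0.1]
scene [313.1 153.6] ((312.8868103027344, 153.89622497558594), (19.411725997924805, 7.432971000671387), 79.3803482055664)
top [191.8 204.8] ((191.0, 204.5), (13.0, 8.0), 90.0)
lever [554.7 233.5 125.5] gap [-0.6 -1.1 -0.2] rel [-4.  -0.4 52.6]
lever [554.9 234.9 124.1] gap [-2.2 -4.2 -0.8] rel [-3.8  0.9 51.2]
```

>>> step_arm(targets="0 0 -0.001 0 0 0 20;0 0 -0.001 0 0 0 20;0 0 0 0 0 0 20")

```text
time: 11.82
position: [474.8, 230.4, 43.5]
ee_rot: [-0.02, 1.0, -0.0, 0.001]
contact_force: [-3.9, -3.2, 17.7]
grip_width: 0.337
```

```bash
python3 st.py
```

```text
t 11.82 pos [474.8 230.4  43.5] yang 92.31 z [ 2.e-03 -5.e-04 -1.e+00] F [-3.9 -3.2 17.7] T [-0.8   1.02 -0.05] g 0.337 j [-0.15  0.68 -0.6   2.15  0.77  0.53  0.28]
```

>>> step_arm(targets="0 0 0.001 0 0 0 34;0 0 0 0 0 0 45;0 0 0 0 0 0 70;0 0 0 0 0 0 90;0 0 0.03 0 0 0 90;0 0 0.04 0 0 0 90;0 0 0.04 0 0 0 60;0 0 0 0 0 0 0")

```text
time: 12.82
position: [476.0, 231.2, 155.4]
ee_rot: [-0.02, 1.0, 0.001, 0.002]
contact_force: [0.3, 0.2, 0.1]
grip_width: 0.486
```

```bash
python3 st.py; python3 rel.py 2;python3 - <<'E'
from m import *
for n in('scene','top'):
    p,d=cap(n); np.savez('/tmp/%s8.npz'%n,p=p,d=d)
    q=p[100:225,230:390] if n=='scene' else p[150:280,120:300]
    save(n+'8z.png',cv2.resize(q,None,fx=4.4,fy=4.4,interpolation=cv2.INTER_CUBIC))
    C=cloud(n,d)
    for c in comps(masks(p)['blue'],20):
        P=C[c]; 
        if P[0,0]<200 or abs(P[0,1])>700: continue
        P=P[P[:,2]>20]; print(n,len(P),P.mean(0).round(1),np.percentile(P[:,2],[5,50,95]).round(), 'pitch',np.polyfit(P[:,0],P[:,2],1).round(3),[np.round(a,1) for a in cv2.minAreaRect(P[:,:2].astype(np.float32))])
E
```

```text
t 12.82 pos [476.  231.2 155.4] yang 92.27 z [ 0.0043  0.0022 -1.    ] F [0.3 0.2 0.1] T [ 0.06 -0.04  0.01] g 0.486 j [-0.01  0.53 -0.78  2.07  0.55  0.75  0.47]
ball [558.7 234.   72.9] gap [-0.3 -0.6 -0.1]
scene [313.1 153.7] ((314.0500183105469, 154.14999389648438), (19.28989028930664, 7.589465618133545), 71.56504821777344)
top [191.8 204.9] ((191.0, 204.5), (13.0, 8.0), 90.0)
lever [554.6 233.8 124.7] gap [-0.5 -1.  -0.2] rel [-4.1 -0.1 51.8]
lever [555.9 236.8 122.8] gap [-0.5 -0.9 -0.2] rel [-2.8  2.8 49.9]
scene 226 [475.5 223.   85. ] [65. 89. 93.] pitch [2.7000e-02 7.2178e+01] [array([476.3, 239.5]), array([106.5,  53.3]), np.float64(1.9)]
scene 197 [ 438.9 -334.9   31.6] [24. 32. 35.] pitch [-6.0000e-03  3.4113e+01] [array([ 440.8, -338.5]), array([ 29.2, 106.3]), np.float64(66.7)]
top 227 [ 439.5 -336.7   34.5] [28. 35. 40.] pitch [ 0.    34.304] [array([ 438.6, -337.8]), array([ 28. , 108.3]), np.float64(65.2)]
```

View pics/scene8z.png

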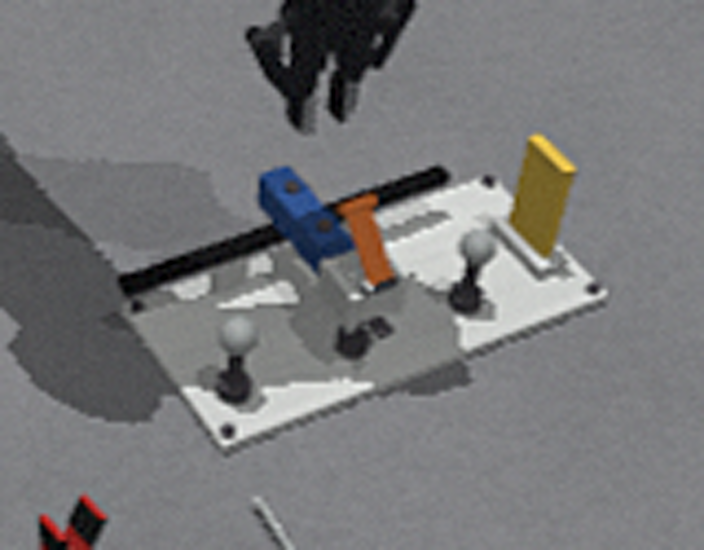

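Scene8z shows coupler A seated on ball 2, shank on the rail, shank top near z=92 where 93 is expected. Next I press its lever with shut fingers.

>>> step_arm(targets="0.02 0.001 0 0 0 0 0;0.02 0 0 0 0 0 0;0.013 0 0 0 0 0 0;0 0 -0.02 0 0 0 0;0 0 -0.015 0 0 0 0;0 0 -0.015 0 0 0 0;0 0 -0.012 0 0 0 0;0 0 0 0 0 0 0")

```text
time: 14.02
position: [521.4, 230.5, 88.5]
ee_rot: [-0.022, 1.0, -0.002, -0.004]
contact_force: [-13.9, -0.4, 4.7]
grip_width: 0.001
```

```bash
python3 st.py
```

```text
t 14.03 pos [521.4 230.5  88.5] yang 92.48 z [-0.0089 -0.0039 -1.    ] F [-13.9  -0.4   4.7] T [-0.13  2.81 -0.07] g 0.001 j [-0.05  0.67 -0.69  2.02  0.65  0.7   0.45]
```

```bash
cat > look.py <<'E'
from m import *
import sys
n,name=sys.argv[1:3]; r=list(map(int,sys.argv[3:7])); f=float(sys.argv[7])
p,d=cap(n); save(name,cv2.resize(p[r[0]:r[1],r[2]:r[3]],None,fx=f,fy=f,interpolation=cv2.INTER_CUBIC)); np.savez('/tmp/%s_l.npz'%n,p=p,d=d)
E
python3 look.py scene s9.png 100 200 260 360 6
```

```text
(no output)
```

View pics/s9.png

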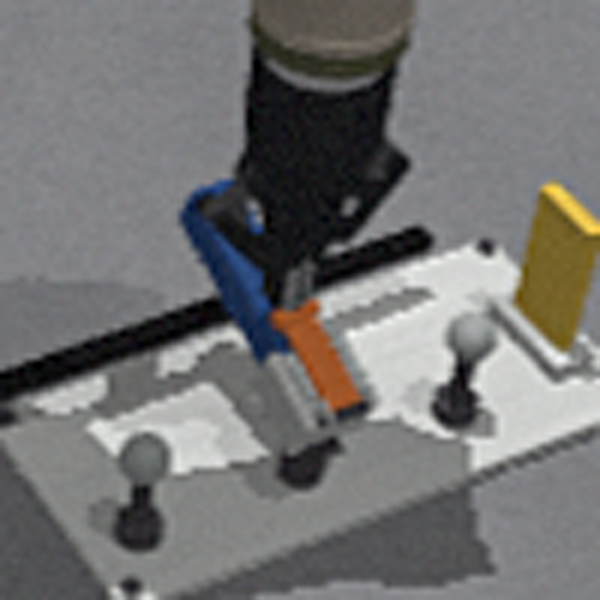

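>>> step_arm(targets="-0.004 0 0.01 0 0 0 0;0 0 0.02 0 0 0 0;0 0 0.03 0 0 0 0;0 0 0.015 0 0 0 0;0 0 0 0 0 0 0")

```text
time: 14.7
position: [524.4, 231.5, 167.3]
ee_rot: [-0.02, 1.0, 0.0, 0.001]
contact_force: [0.2, 0.8, -0.3]
grip_width: 0.002
```

```bash
python3 st.py; python3 look.py scene s10.png 100 200 260 360 6; python3 rel.py 2;  python3 - <<'E'
from m import *
f=np.load('/tmp/scene_l.npz'); p,d=f['p'],f['d']; C=cloud('scene',d)
for k in ('blue','orange'):
  for c in comps(masks(p)[k],20):
    P=C[c]
    if P[0,0]<200 or abs(P[0,1])>700 or P[0,1]<0: continue
    P=P[P[:,2]>20]; print(k,len(P),P.mean(0).round(1),np.percentile(P,[5,50,95],axis=0).round().tolist())
E
```

```text
t 14.7 pos [524.4 231.5 167.3] yang 92.27 z [ 2.6e-03  9.0e-04 -1.0e+00] F [ 0.2  0.8 -0.3] T [ 0.01  0.02 -0.02] g 0.002 j [ 0.02  0.57 -0.78  1.96  0.54  0.83  0.55]
ball [558.7 234.   72.9] gap [-0.3 -0.6 -0.1]
scene [310.1 156.7] ((310.9276123046875, 156.4796142578125), (17.758560180664062, 6.995796203613281), 42.273685455322266)
top [193.5 200.5] ((193.50001525878906, 200.00001525878906), (6.363961219787598, 3.535533905029297), 45.0)
lever [566.  222.8 126. ] gap [ -6.3 -12.1  -2.2] rel [  7.3 -11.1  53.1]
lever [567.8 223.3 128.3] gap [ -5.4 -10.3  -1.9] rel [  9.1 -10.6  55.4]
blue 195 [470.  219.6  83.9] [[430.0, 211.0, 65.0], [470.0, 216.0, 88.0], [515.0, 237.0, 94.0]]
orange 90 [543.  231.2 102.3] [[518.0, 220.0, 100.0], [544.0, 231.0, 103.0], [575.0, 240.0, 108.0]]
```

View pics/s10.png

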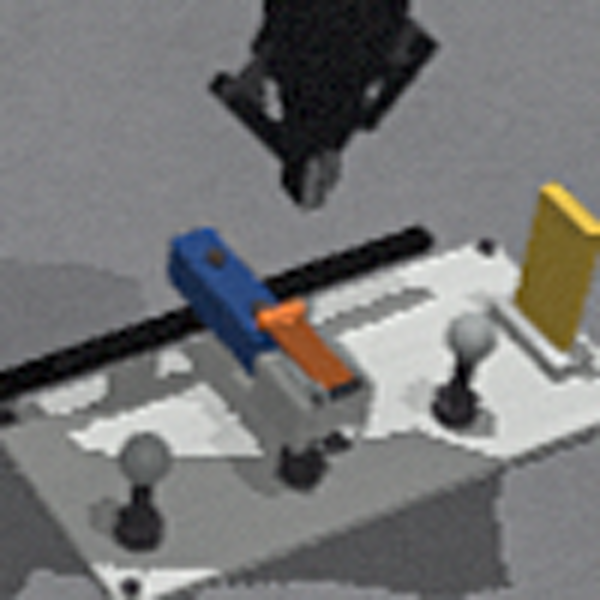

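Lever A is now flat, z≈103 along its length, and the coupler is still level on the rail. I check the slope and coupler B before moving on.

```bash
python3 - <<'E'
from m import *
f=np.load('/tmp/scene_l.npz'); p,d=f['p'],f['d']; C=cloud('scene',d)
for c in comps(masks(p)['orange'],20):
    P=C[c]; P=P[P[:,2]>20]
    if P[:,1].mean()<0: continue
    print('slope',np.polyfit(P[:,0],P[:,2],1))
for n in('scene','top'):
    p,d=cap(n)
    for c in comps(masks(p)['blue'],60):
        v,u=np.nonzero(c); P=onplane(n,np.c_[u,v],34)[:,:2]
        if P[0,0]<200 or abs(P[0,1])>500 or P[0,1]>0: continue
        print(n,cv2.minAreaRect(P.astype(np.float32)))
print(tri((131.4,214.3),(373.4,222.4)))
from rel import lev
print(lev('b',np.array([509,-373])))
E
```

```text
slope [0.1754881 7.0092443]
scene ((442.5460510253906, -335.3614196777344), (34.984004974365234, 101.48210144042969), 65.85995483398438)
top ((438.4227600097656, -336.71429443359375), (27.702396392822266, 110.16253662109375), 65.13862609863281)
(array([ 509.1976264 , -374.13145367,   65.76111853]), array([-0.22348137, -0.80491945,  0.21805799]))
scene [131.4 214. ] ((131.5, 214.5), (9.0, 21.0), 0.0)
top [373.3 222.4] ((372.5, 222.5), (13.0, 7.0), 90.0)
((array([ 509.12348596, -373.67495243,   66.87217699]), array([-0.34636455, -1.24955525,  0.33817894])), (array([ 508.53757969, -372.93273289,   63.29029762]), array([-0.86260772, -3.12914889,  0.84118383])))
```

>>> step_arm(targets="-0.009 -0.057 0 0 0 -2.8 50;-0.009 -0.057 0 0 0 -2.8 100;-0.009 -0.057 0 0 0 -2.8 100;-0.009 -0.057 0 0 0 -2.8 100;-0.009 -0.057 0 0 0 -2.8 100;-0.009 -0.057 0 0 0 -2.8 100;-0.009 -0.057 0 0 0 -2.8 100;-0.009 -0.057 0 0 0 -2.8 100")

```text
time: 16.05
position: [451.2, -226.5, 165.8]
ee_rot: [0.175, 0.985, 0.0, 0.0]
contact_force: [0.7, -1.0, 0.5]
grip_width: 1.0
```

>>> step_arm(targets="-0.009 -0.057 0 0 0 -2.8 100;-0.0075 -0.057 0 0 0 -2.6 100;0 0 -0.04 0 0 0 100;0 0 -0.04 0 0 0 100;0 0 0 0 0 0 100")

```text
time: 16.68
position: [433.6, -337.6, 83.6]
ee_rot: [0.22, 0.975, 0.001, -0.002]
contact_force: [0.2, 0.8, 0.8]
grip_width: 1.002
```

```bash
python3 st.py;  python3 look.py scene s11.png 120 260 80 220 5
```

```text
t 16.68 pos [ 433.6 -337.6   83.6] yang 64.54 z [-0.0042  0.0032 -1.    ] F [0.2 0.8 0.8] T [ 0.    0.06 -0.03] g 1.002 j [ 0.96  0.62 -0.58  2.08  0.59  0.61  1.09]
```

View pics/s11.png

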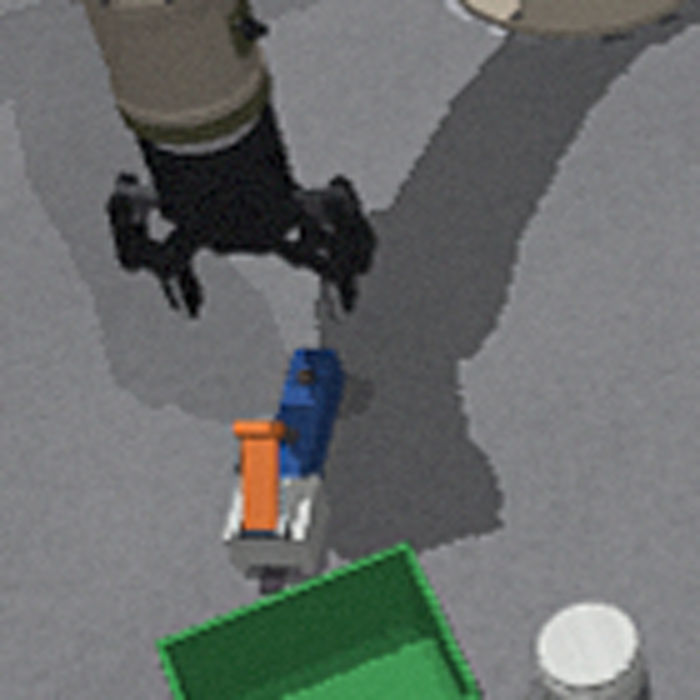

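Scene s11 shows the gripper open above coupler B's shank (300,400), which hasn't moved. Next I descend and grip.

>>> step_arm(targets="0.0015 0 -0.03 0 0 0 100;0 0 -0.03 0 0 0 100;0 0 -0.025 0 0 0 100;0 0 -0.016 0 0 0 100;0 0 0 0 0 0 100;0 0 0 0 0 0 60;0 0 0 0 0 0 45;0 0 0 0 0 0 20")

```text
time: 17.73
position: [436.9, -339.0, -14.4]
ee_rot: [0.221, 0.975, -0.0, 0.0]
contact_force: [0.7, 0.1, 0.5]
grip_width: 0.374
```

>>> step_arm(targets="0 0 0 0 0 0 20;0 0 0 0 0 0 20;0 0 0 0 0 0 20")

```text
time: 18.1
position: [436.7, -339.1, -14.3]
ee_rot: [0.221, 0.975, -0.0, 0.0]
contact_force: [-1.1, -0.5, 8.5]
grip_width: 0.338
```

```bash
python3 st.py;  python3 look.py scene s12.png 120 260 80 220 5; python3 -c "
from rel import *
print(lev('b',np.array([509,-373])))"
```

```text
t 18.1 pos [ 436.7 -339.1  -14.3] yang 64.5 z [ 5.e-04 -1.e-03 -1.e+00] F [-1.1 -0.5  8.5] T [-0.    0.29  0.09] g 0.338 j [ 0.83  0.76 -0.41  2.12  0.76  0.41  0.93]
scene [131.3 214. ] ((131.5, 214.5), (9.0, 21.0), 0.0)
top [373.4 222.2] ((373.0, 222.0), (14.0, 6.0), 90.0)
((array([ 509.95224124, -373.78445664,   68.07158442]), array([-0.30863346, -1.11314117,  0.30147984])), (array([ 510.37004484, -373.41115614,   65.71933258]), array([-0.5636908 , -2.03747241,  0.54947408])))
```

View pics/s12.png

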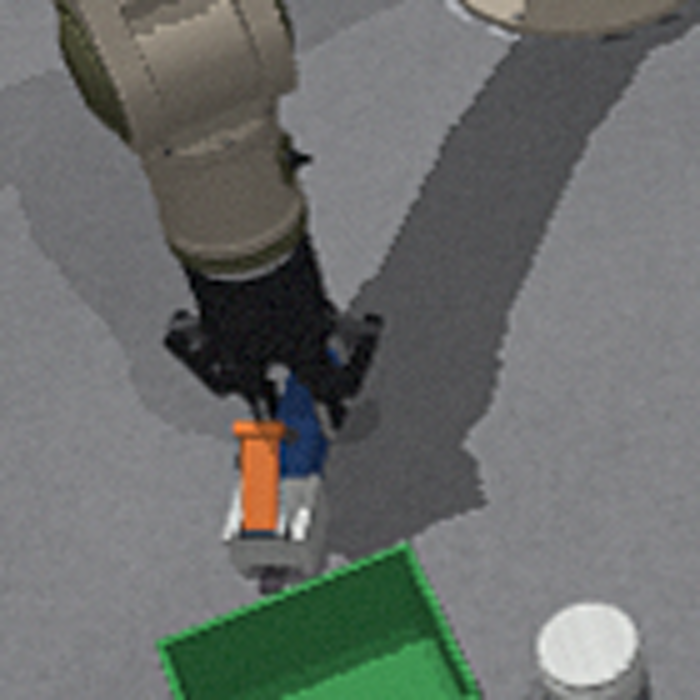

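>>> step_arm(targets="0 0 0.02 0 0 0 20;0 0 0.035 0 0 0 20;0 0 0.05 0 0 0 20;0 0 0.045 0 0 0 20;0.004 0.046 0.01 0 0 2.8 20;0.004 0.046 0 0 0 2.8 20;0.004 0.046 0 0 0 2.8 20;0.004 0.046 0 0 0 2.8 20")

```text
time: 19.25
position: [451.9, -153.5, 144.9]
ee_rot: [0.124, 0.992, -0.0, -0.0]
contact_force: [0.6, 0.7, -5.1]
grip_width: 0.339
```

>>> step_arm(targets="0.004 0.046 0 0 0 2.8 20;0.004 0.046 0 0 0 2.8 20;0.004 0.046 0 0 0 2.8 20;0.004 0.046 0 0 0 2.8 20;0.005 0.046 0 0 0 2.8 20;0.005 0.0455 0 0 0 2.6 20;0 0 -0.03 0 0 0 20;0 0 0 0 0 0 20")

```text
time: 20.25
position: [476.7, 120.2, 113.5]
ee_rot: [-0.021, 1.0, -0.001, -0.002]
contact_force: [0.3, -0.0, -4.7]
grip_width: 0.339
```

>>> step_arm(targets="0 0 0 0 0 0 20;0 0 0 0 0 0 20")

```text
time: 20.5
position: [479.0, 120.2, 115.7]
ee_rot: [-0.019, 1.0, -0.0, 0.0]
contact_force: [0.4, -0.2, -4.4]
grip_width: 0.336
```

```bash
python3 st.py;  python3 look.py scene s13.png 100 240 220 360 5; python3 rel.py 1
```

```text
t 20.5 pos [479.  120.2 115.7] yang 92.23 z [ 1.e-03 -1.e-04 -1.e+00] F [ 0.4 -0.2 -4.4] T [-0.01  0.16  0.01] g 0.336 j [ 0.16  0.55 -0.74  2.17  0.63  0.64  0.58]
ball [563.2 123.6  72.4] gap [0. 0. 0.]
scene [286.1 147.8] ((285.81866455078125, 148.31089782714844), (20.868450164794922, 7.533001899719238), 75.25643920898438)
top [224.2 201.5] ((224.0, 202.0), (14.0, 6.0), 90.0)
lever [562.8 122.3 199.2] gap [-0.8 -1.7 -0.2] rel [ -0.4  -1.3 126.8]
lever [561.4 122.7 196. ] gap [-1.2 -2.4 -0.3] rel [ -1.8  -0.8 123.6]
```

View pics/s13.png

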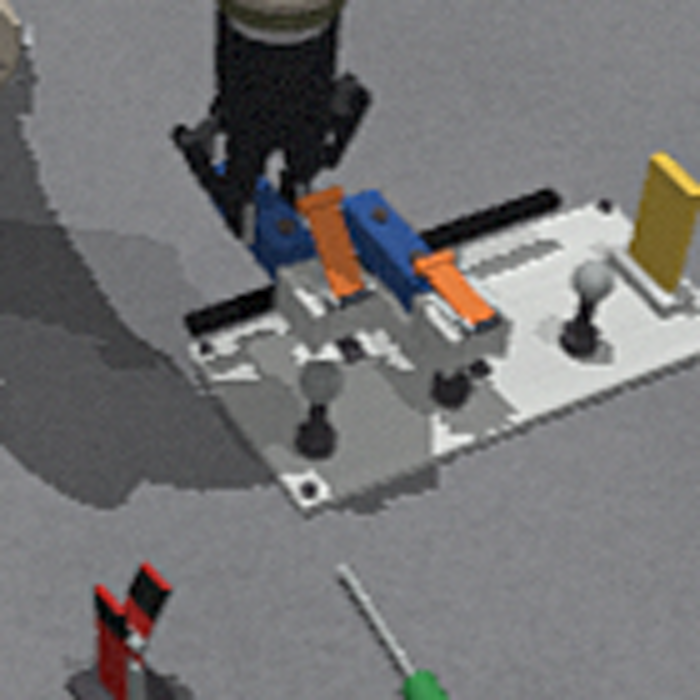

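>>> step_arm(targets="-0.0015 0.0003 -0.015 0 0 0 20;0 0 -0.02 0 0 0 20;0 0 -0.004 0 0 0 20;0 0 -0.004 0 0 0 20;0 0 -0.004 0 0 0 20;0 0 0 0 0 0 20")

```text
time: 21.4
position: [477.2, 121.1, 68.0]
ee_rot: [-0.02, 1.0, -0.0, 0.0]
contact_force: [0.1, -0.2, -4.6]
grip_width: 0.336
```

```bash
python3 st.py; python3 rel.py 1
```

```text
t 21.4 pos [477.2 121.1  68. ] yang 92.3 z [ 1.e-04 -0.e+00 -1.e+00] F [ 0.1 -0.2 -4.6] T [0.01 0.07 0.02] g 0.336 j [ 0.09  0.62 -0.64  2.21  0.75  0.54  0.47]
ball [563.2 123.6  72.4] gap [0. 0. 0.]
scene [285.  158.5] ((284.6470642089844, 159.08824157714844), (20.372989654541016, 7.518603801727295), 75.96376037597656)
top [224.9 203.2] ((225.0, 203.5), (13.0, 6.0), 90.0)
lever [560.4 123.5 151. ] gap [-1.  -1.9 -0.2] rel [-2.8 -0.  78.6]
lever [559.5 123.3 147.9] gap [-1.2 -2.4 -0.3] rel [-3.7 -0.2 75.5]
```

>>> step_arm(targets="-0.0002 0 -0.004 0 0 0 20;0 0 -0.004 0 0 0 20;0 0 -0.004 0 0 0 20;0 0 0 0 0 0 20")

```text
time: 22.0
position: [476.7, 120.9, 55.6]
ee_rot: [-0.02, 1.0, -0.0, -0.0]
contact_force: [0.4, 0.1, -4.4]
grip_width: 0.339
```

```bash
python3 st.py
```

```text
t 22.0 pos [476.7 120.9  55.6] yang 92.3 z [-7.e-04 -4.e-04 -1.e+00] F [ 0.4  0.1 -4.4] T [-0.15  0.19 -0.1 ] g 0.339 j [ 0.07  0.63 -0.62  2.22  0.78  0.51  0.45]
```

Almost no contact force, so I continue down.

>>> step_arm(targets="0 0 -0.003 0 0 0 20;0 0 -0.003 0 0 0 20;0 0 -0.003 0 0 0 20;0 0 0 0 0 0 20")

```text
time: 22.5
position: [476.8, 121.0, 46.7]
ee_rot: [-0.02, 1.0, -0.0, -0.0]
contact_force: [0.5, -1.2, -5.8]
grip_width: 0.335
```

>>> step_arm(targets="0 0 -0.001 0 0 0 20;0 0 -0.001 0 0 0 20;0 0 0 0 0 0 20")

```text
time: 22.88
position: [476.9, 121.0, 44.9]
ee_rot: [-0.02, 1.0, -0.0, 0.0]
contact_force: [1.0, -1.6, -4.3]
grip_width: 0.336
```

```bash
python3 st.py
```

```text
t 22.88 pos [476.9 121.   44.9] yang 92.3 z [ 0.e+00 -1.e-04 -1.e+00] F [ 1.  -1.6 -4.3] T [-0.32 -0.03 -0.08] g 0.336 j [ 0.05  0.65 -0.59  2.23  0.81  0.49  0.42]
```

>>> step_arm(targets="0.0003 -0.0004 -0.001 0 0 0 20;0 0 -0.001 0 0 0 20;0 0 0 0 0 0 20")

```text
time: 23.25
position: [477.1, 121.0, 44.6]
ee_rot: [-0.02, 1.0, -0.0, 0.001]
contact_force: [-6.3, -3.2, 24.4]
grip_width: 0.331
```

```bash
python3 st.py
```

```text
t 23.25 pos [477.1 121.   44.6] yang 92.34 z [ 1.9e-03 -6.0e-04 -1.0e+00] F [-6.3 -3.2 24.4] T [-0.72  1.47 -0.1 ] g 0.331 j [ 0.04  0.65 -0.59  2.23  0.81  0.48  0.42]
```

>>> step_arm(targets="0 0 0.0015 0 0 0 36;0 0 0 0 0 0 45;0 0 0 0 0 0 70;0 0 0 0 0 0 88;0 0 0.03 0 0 0 88;0 0 0.04 0 0 0 88;0 0 0.04 0 0 0 60;0.02 0.0006 0 0 0 0 0")

```text
time: 24.25
position: [497.9, 121.7, 157.2]
ee_rot: [-0.02, 1.0, 0.0, 0.002]
contact_force: [1.0, -0.2, -0.3]
grip_width: 0.467
```

>>> step_arm(targets="0.02 0.0006 0.01 0 0 0 0;0.02 0.0006 0 0 0 0 0;0.006 0 0 0 0 0 0;0 0 0 0 0 0 0;0 0 0 0 0 0 0")

```text
time: 24.88
position: [542.3, 122.5, 164.3]
ee_rot: [-0.02, 1.0, -0.0, -0.0]
contact_force: [-0.7, 0.3, 0.2]
grip_width: -0.001
```

```bash
python3 st.py;  python3 look.py scene s14.png 100 240 220 360 5; python3 rel.py 1; python3 - <<'E'
from m import *
f=np.load('/tmp/scene_l.npz'); p,d=f['p'],f['d']; C=cloud('scene',d)
for k in ('blue','orange'):
  for c in comps(masks(p)[k],20):
    P=C[c]
    if P[0,0]<200 or abs(P[0,1])>700: continue
    P=P[P[:,2]>20]; print(k,len(P),P.mean(0).round(1),np.percentile(P,[5,50,95],axis=0).round().tolist())
E
```

```text
t 24.88 pos [542.3 122.5 164.3] yang 92.34 z [-8.e-04 -3.e-04 -1.e+00] F [-0.7  0.3  0.2] T [ 0.    0.05 -0.  ] g -0.001 j [ 0.22  0.56 -0.8   1.99  0.55  0.81  0.72]
ball [563.2 123.6  72.4] gap [0. 0. 0.]
scene [284.5 163.6] ((284.311767578125, 164.15293884277344), (19.957603454589844, 7.7010321617126465), 77.47119140625)
blue 200 [471.1 218.7  85.1] [[429.0, 212.0, 64.0], [472.0, 216.0, 88.0], [515.0, 237.0, 94.0]]
blue 221 [477.7 113.9  85.7] [[433.0, 104.0, 67.0], [479.0, 111.0, 89.0], [523.0, 130.0, 94.0]]
orange 93 [543.5 231.4 102. ] [[518.0, 220.0, 100.0], [542.0, 231.0, 103.0], [576.0, 241.0, 107.0]]
orange 115 [560.  122.6 128.2] [[542.0, 114.0, 109.0], [559.0, 123.0, 128.0], [582.0, 132.0, 149.0]]Traceback (most recent call last):
  File "rel.py", line 19, in <module>
    for (P,g) in lev('x',B[:2]):
                 ~~~^^^^^^^^^^^
  File "rel.py", line 15, in lev
    r.append(best); print(n,np.round(best[1],1),best[2])
                                     ~~~~^^^
TypeError: 'NoneType' object is not subscriptable
```

View pics/s14.png

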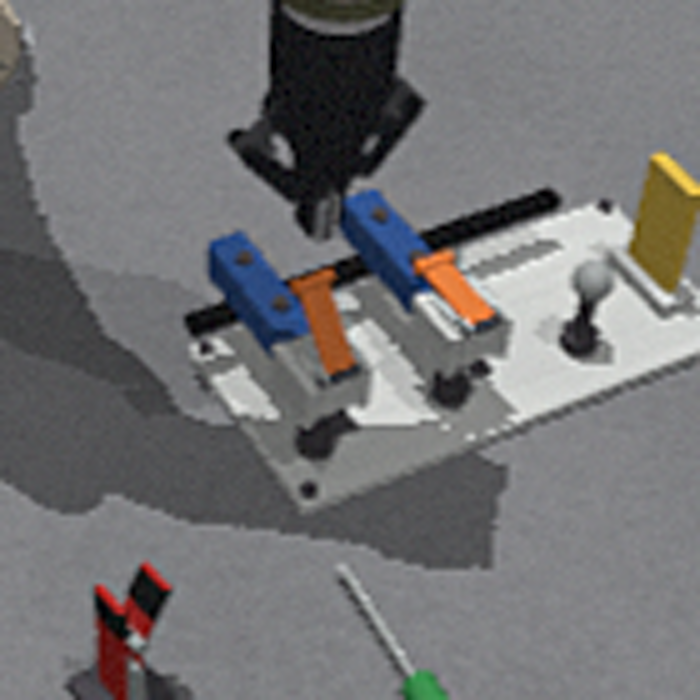

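Coupler B is seated, shank at the same height as A, and its lever is still up. Next I press it.

>>> step_arm(targets="0 0 -0.03 0 0 0 0;0 0 -0.01 0 0 0 0;0 0 -0.01 0 0 0 0;0 0 -0.01 0 0 0 0;0 0 -0.008 0 0 0 0;0 0 0 0 0 0 0")

```text
time: 25.78
position: [543.2, 122.5, 96.1]
ee_rot: [-0.02, 1.0, -0.0, -0.0]
contact_force: [-0.1, 0.2, 0.6]
grip_width: -0.002
```

```bash
python3 st.py
```

```text
t 25.77 pos [543.2 122.5  96.1] yang 92.31 z [-5.e-04 -1.e-04 -1.e+00] F [-0.1  0.2  0.6] T [0.03 0.01 0.02] g -0.002 j [ 0.16  0.64 -0.71  2.05  0.66  0.69  0.62]
```

>>> step_arm(targets="0 0 -0.006 0 0 0 0;0 0 -0.005 0 0 0 0;0 0 -0.004 0 0 0 0;0 0 -0.003 0 0 0 0;0 0 0 0 0 0 0")

```text
time: 26.4
position: [543.2, 122.5, 78.2]
ee_rot: [-0.02, 1.0, -0.0, -0.0]
contact_force: [0.0, 0.4, -0.1]
grip_width: -0.001
```

```bash
python3 st.py;python3 look.py scene s15.png 100 240 220 360 5
```

```text
t 26.4 pos [543.2 122.5  78.2] yang 92.31 z [-2.e-04 -0.e+00 -1.e+00] F [ 0.   0.4 -0.1] T [-0.02  0.    0.01] g -0.001 j [ 0.14  0.66 -0.68  2.06  0.69  0.66  0.6 ]
```

View pics/s15.png

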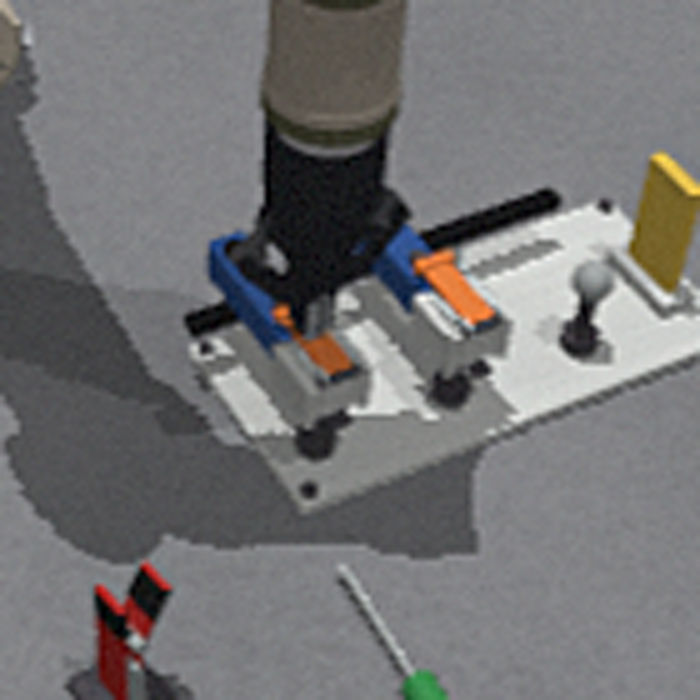

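>>> step_arm(targets="0 0 -0.002 0 0 0 0;0 0 -0.002 0 0 0 0;0 0 0 0 0 0 0")

```text
time: 26.82
position: [543.6, 122.6, 75.7]
ee_rot: [-0.02, 1.0, -0.0, 0.001]
contact_force: [-4.4, -2.7, 17.0]
grip_width: 0.002
```

```bash
python3 st.py
```

```text
t 26.82 pos [543.6 122.6  75.7] yang 92.31 z [ 1.7e-03 -6.0e-04 -1.0e+00] F [-4.4 -2.7 17. ] T [-0.45  0.86  0.01] g 0.002 j [ 0.13  0.67 -0.68  2.06  0.7   0.65  0.59]
```

Lever B bottomed with 17 N. I raise a little and press lever A again the same way to be sure of it.

>>> step_arm(targets="0 0 0.02 0 0 0 0;-0.0015 0.037 0.01 0 0 0 0;-0.0015 0.037 0 0 0 0 0;-0.0015 0.036 0 0 0 0 0;0 0 -0.015 0 0 0 0;0 0 -0.01 0 0 0 0;0 0 -0.003 0 0 0 0;0 0 0 0 0 0 0")

```text
time: 27.82
position: [538.5, 231.3, 76.5]
ee_rot: [-0.019, 1.0, -0.0, -0.0]
contact_force: [-2.2, -0.1, 2.7]
grip_width: -0.003
```

```bash
python3 st.py
```

```text
t 27.82 pos [538.5 231.3  76.5] yang 92.23 z [-7.e-04 -1.e-03 -1.e+00] F [-2.2 -0.1  2.7] T [-0.06  0.43  0.04] g -0.003 j [-0.06  0.69 -0.68  2.    0.68  0.69  0.45]
```

>>> step_arm(targets="0 0 -0.001 0 0 0 0;0 0 0 0 0 0 0;0 0 0.02 0 0 0 0;0 0 0.04 0 0 0 0;0 0 0.06 0 0 0 0;0 -0.05 0 0 0 0 0;0 -0.06 0 0 0 0 0;0 -0.06 0 0 0 0 0")

```text
time: 28.82
position: [538.8, 60.4, 196.7]
ee_rot: [-0.02, 1.0, -0.0, 0.001]
contact_force: [0.9, -0.3, -0.5]
grip_width: -0.0
```

```bash
python3 st.py;python3 look.py scene s16.png 100 240 220 360 5; python3 - <<'E'
from m import *
f=np.load('/tmp/scene_l.npz'); p,d=f['p'],f['d']; C=cloud('scene',d)
for k in ('blue','orange'):
  for c in comps(masks(p)[k],20):
    P=C[c]
    if P[0,0]<200 or abs(P[0,1])>700: continue
    P=P[P[:,2]>20]; print(k,len(P),P.mean(0).round(1),np.percentile(P,[5,50,95],axis=0).round().tolist())
p,d=cap('scene'); save('clz.png',cv2.resize(p[205:255,220:280],None,fx=10,fy=10,interpolation=cv2.INTER_CUBIC)); C=cloud('scene',d)
mk=(C[...,0]>650)&(C[...,0]<740)&(C[...,1]>-140)&(C[...,1]<-20)&(C[...,2]>12)
v,u=np.nonzero(mk); 
h=masks(p)['red']
for vv in range(212,246,2): print(vv,[(tuple(int(x) for x in C[vv,uu].round()),'R' if h[vv,uu] else int(p[vv,uu].mean())) for uu in range(234,258,2) if mk[vv,uu]])
E
```

```text
t 28.82 pos [538.8  60.4 196.7] yang 92.3 z [ 1.3e-03 -2.0e-04 -1.0e+00] F [ 0.9 -0.3 -0.5] T [-0.03 -0.05 -0.04] g -0.0 j [ 0.37  0.5  -0.83  1.99  0.49  0.86  0.87]
blue 199 [469.8 219.8  83.6] [[429.0, 212.0, 64.0], [469.0, 216.0, 89.0], [514.0, 237.0, 93.0]]
blue 193 [471.  113.1  85. ] [[431.0, 104.0, 67.0], [470.0, 109.0, 89.0], [515.0, 130.0, 93.0]]
orange 86 [544.2 230.4 102.2] [[518.0, 221.0, 99.0], [542.0, 231.0, 103.0], [575.0, 240.0, 105.0]]
orange 98 [544.7 122.6 101.1] [[519.0, 112.0, 98.0], [544.0, 122.0, 102.0], [577.0, 133.0, 105.0]]
212 []
214 [((676, -59, 95), 17), ((683, -55, 102), 'R')]
216 [((681, -61, 93), 15), ((688, -58, 100), 25), ((692, -53, 101), 'R')]
218 [((687, -89, 105), 'R'), ((677, -66, 81), 12), ((682, -61, 85), 22), ((689, -58, 91), 27), ((694, -53, 94), 17), ((699, -49, 98), 94)]
220 [((687, -89, 96), 17), ((697, -87, 106), 'R'), ((680, -67, 75), 'R'), ((686, -63, 81), 18), ((695, -61, 90), 17), ((700, -56, 94), 30)]
222 [((686, -89, 85), 4), ((698, -87, 98), 34), ((704, -84, 103), 'R'), ((684, -69, 71), 'R'), ((692, -66, 79), 'R'), ((696, -61, 82
[... 311 characters left out ...]
[((687, -90, 56), 'R'), ((697, -87, 67), 'R'), ((703, -84, 73), 'R'), ((698, -75, 62), 162), ((703, -71, 66), 154)]
230 [((685, -90, 44), 'R'), ((695, -87, 54), 'R'), ((705, -85, 66), 'R'), ((697, -75, 50), 58), ((707, -72, 61), 95)]
232 [((686, -90, 34), 'R'), ((696, -88, 46), 'R'), ((705, -85, 56), 'R'), ((702, -77, 48), 111), ((704, -71, 46), 68)]
234 [((684, -89, 20), 'R'), ((697, -88, 36), 'R'), ((707, -86, 48), 'R'), ((705, -78, 41), 88), ((710, -74, 45), 92)]
236 [((694, -87, 22), 'R'), ((704, -85, 33), 'R'), ((704, -78, 29), 84), ((713, -75, 39), 81)]
238 [((706, -85, 26), 'R'), ((705, -78, 20), 87), ((712, -75, 27), 90)]
240 [((714, -76, 20), 89), ((712, -68, 12), 40)]
242 []
244 []
```

View pics/s16.png

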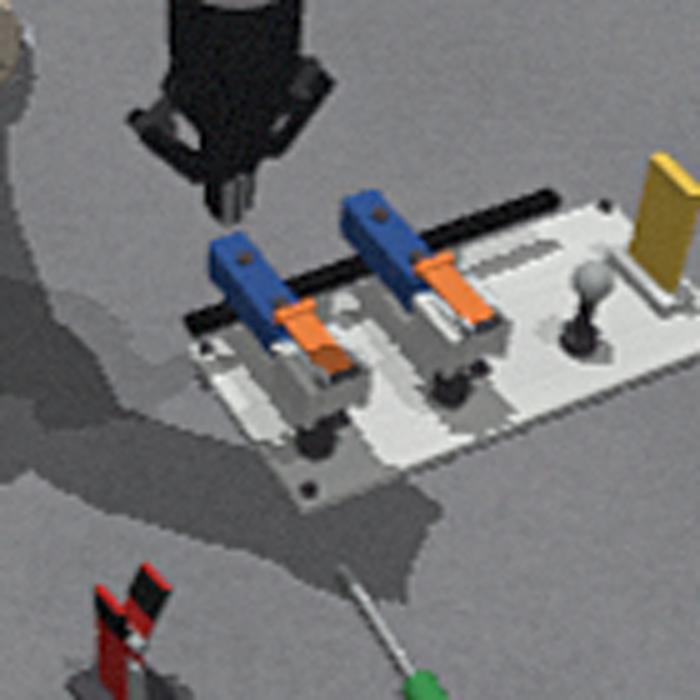

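View pics/clz.png

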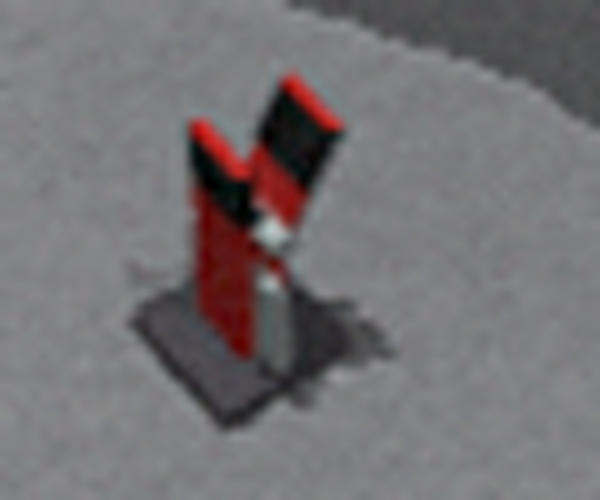

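Both levers are flat, at z≈102. The clamp's plate is at about (230,280) in clz, its plate face on the -y side and turned roughly 12°. Next I fit it.

```bash
python3 - <<'E'
from m import *
A=[]
for i in range(3):
    p,d=cap('scene'); C=cloud('scene',d); x,y,z=C[...,0],C[...,1],C[...,2]
    mk=(x>660)&(x<725)&(y>-100)&(y<-81)&(z>25)&(z<100)&((p[...,0].astype(int)-p[...,2]>25)|(p.mean(2)<45))
    P=C[mk]; A.append(P)
P=np.vstack(A); k=np.polyfit(P[:,0],P[:,1],1); 
r=P[:,1]-np.polyval(k,P[:,0]); P=P[abs(r)<3]; k=np.polyfit(P[:,0],P[:,1],1); print('yaw',np.degrees(np.arctan(k[0])),len(P),r.std())
a=np.arctan(k[0]); ex=np.array([np.cos(a),np.sin(a)]); ey=np.array([-ex[1],ex[0]])
s=P[:,:2]@ex; t=P[:,:2]@ey; print('s',np.percentile(s,[0,2,50,98,100]).round(1),'t',t.mean().round(1),'z fit',np.polyfit(P[:,2],t,1))
sc=(np.percentile(s,2)+np.percentile(s,98))/2
c=ex*sc+ey*(t.mean()+9); print('tips xy',c,'grasp',c+3*ey)
# tops from top camera image
p,d=cap('top'); save('clt.png',cv2.resize(p[150:190,265:305],None,fx=14,fy=14,interpolation=cv2.INTER_CUBIC))
for c in comps(masks(p)['red'],3):
    v,u=np.nonzero(c); print('top',len(u),u.mean(),v.mean(),onplane('top',[[u.mean(),v.mean()]],104),onplane('top',np.c_[[u.min(),u.max()],[v.min(),v.max()]],104))
p,d=cap('scene')
for c in comps(masks(p)['red'],3):
    v,u=np.nonzero(c)
    if 230<u.mean()<260:print('scene',len(u),u.mean(),v.mean())
E
```

```text
yaw 14.387327944421616 236 1.2319412068182707
s [636.9 638.2 652.9 664.2 666.8] t -257.4 z fit [ 6.17158758e-04 -2.57425944e+02]
tips xy [692.51370666 -78.7845284 ] grasp [691.76827967 -75.87861398]
top 13 290.0769230769231 166.0 [[690.60427288 -84.24054319 104.        ]] [[700.55462883 -80.5580224  104.        ]
 [680.65735873 -87.4111929  104.        ]]
top 10 280.5 168.0 [[683.31774515 -52.63123234 104.        ]] [[693.29348742 -50.84206434 104.        ]
 [673.35564701 -54.41934032 104.        ]]
scene 10 250.5 215.0
scene 40 244.925 221.725
scene 63 242.12698412698413 232.14285714285714
```

View pics/clt.png

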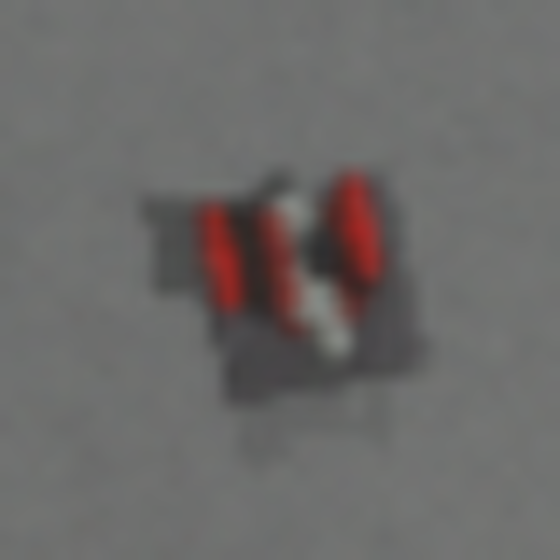

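>>> step_arm(targets="0.038 -0.034 0 0 0 2.9 70;0.038 -0.034 0 0 0 2.9 70;0.038 -0.034 -0.02 0 0 2.9 70;0.037 -0.034 -0.03 0 0 2.8 70;0 0 -0.03 0 0 0 70;0 0 0 0 0 0 70;0 0 0 0 0 0 70", grip_force=40)

```text
time: 30.05
position: [690.2, -71.3, 116.8]
ee_rot: [-0.121, 0.993, 0.0, 0.001]
contact_force: [-0.6, -0.0, 0.3]
grip_width: 0.699
```

```bash
python3 st.py;python3 look.py scene s17.png 150 270 180 300 5;python3 look.py top t17.png 130 210 240 340 6
```

```text
t 30.05 pos [690.2 -71.3 116.8] yang 103.95 z [ 1.1e-03  8.0e-04 -1.0e+00] F [-0.6 -0.   0.3] T [ 0.02 -0.03  0.02] g 0.699 j [ 0.49  0.77 -0.78  1.72  0.66  0.93  1.25]
```

View pics/s17.png

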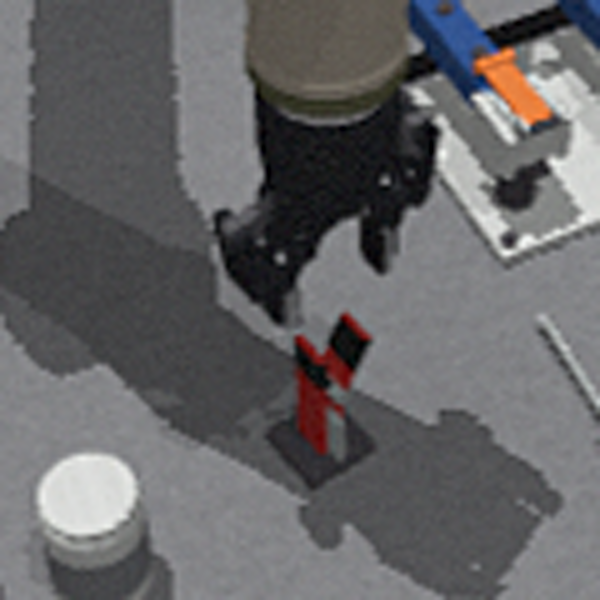

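>>> step_arm(targets="0 -0.0035 -0.03 0 0 0 70;0 0 -0.025 0 0 0 70;0 0 -0.019 0 0 0 70;0 0 0 0 0 0 70;0 0 0 0 0 0 70")

```text
time: 30.78
position: [690.2, -76.5, 42.1]
ee_rot: [-0.12, 0.993, 0.0, 0.0]
contact_force: [-0.3, -0.2, 0.5]
grip_width: 0.7
```

```bash
python3 st.py;python3 look.py scene s18.png 170 270 200 300 6
```

```text
t 30.77 pos [690.2 -76.5  42.1] yang 103.82 z [ 8.e-04  4.e-04 -1.e+00] F [-0.3 -0.2  0.5] T [ 0.   -0.01  0.01] g 0.7 j [ 0.46  0.85 -0.72  1.76  0.74  0.82  1.19]
```

View pics/s18.png

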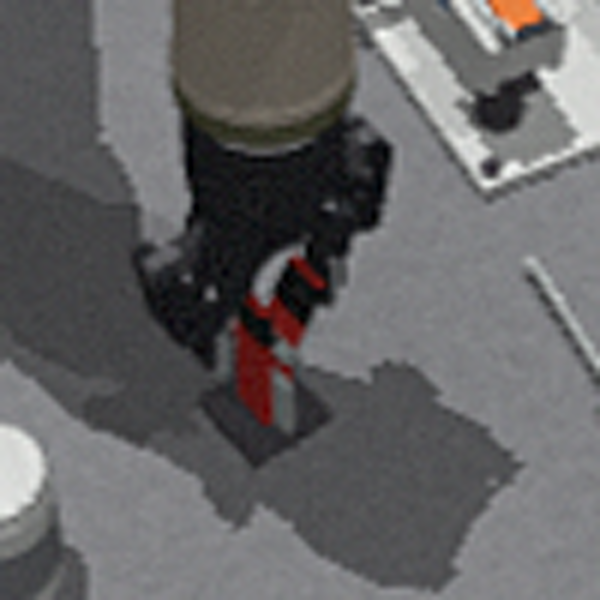

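>>> step_arm(targets="0 0 0 0 0 0 50;0 0 0 0 0 0 40;0 0 0 0 0 0 30;0 0 0 0 0 0 20;0 0 0 0 0 0 12;0 0 0 0 0 0 12;0 0 0 0 0 0 12;0 0 0 0 0 0 12")

```text
time: 31.82
position: [691.3, -77.0, 43.6]
ee_rot: [-0.12, 0.993, -0.0, 0.002]
contact_force: [-0.2, -0.2, 10.8]
grip_width: 0.237
```

```bash
python3 st.py;python3 look.py scene s19.png 170 270 200 300 6
```

```text
t 31.82 pos [691.3 -77.   43.6] yang 103.79 z [ 3.5e-03 -6.0e-04 -1.0e+00] F [-0.2 -0.2 10.8] T [0.06 0.15 0.01] g 0.237 j [ 0.46  0.85 -0.72  1.76  0.74  0.82  1.19]
```

View pics/s19.png

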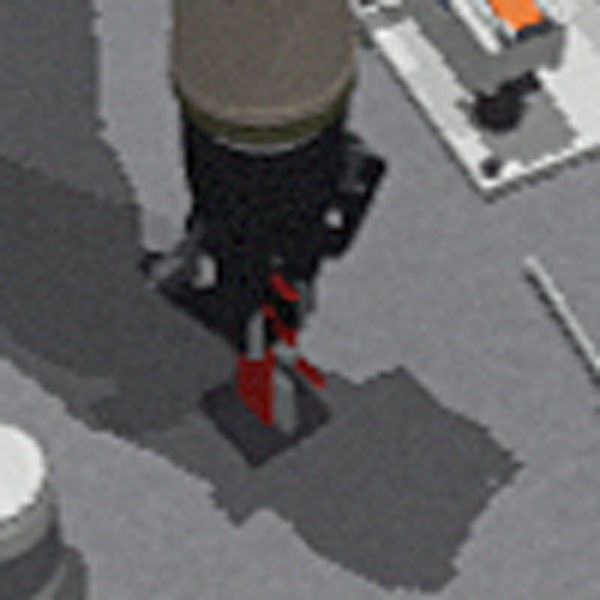

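Closed at 20 mm, which is the handles' stop, and the jaws are open. I lift straight up.

>>> step_arm(targets="0 0 0.01 0 0 0 12;0 0 0.02 0 0 0 12;0 0 0.025 0 0 0 12;0 0 0.025 0 0 0 12;0 0 0.03 0 0 0 12;0 0 0.036 0 0 0 12;0 0 0 0 0 0 12;0 0 0 0 0 0 12")

```text
time: 32.88
position: [689.5, -77.3, 188.0]
ee_rot: [-0.12, 0.993, -0.0, 0.0]
contact_force: [0.5, -0.8, -1.3]
grip_width: 0.235
```

```bash
python3 st.py;python3 look.py scene s20.png 150 250 200 300 6
```

```text
t 32.88 pos [689.5 -77.3 188. ] yang 103.79 z [ 4.e-04 -5.e-04 -1.e+00] F [ 0.5 -0.8 -1.3] T [-0.03 -0.02  0.01] g 0.235 j [ 0.52  0.7  -0.83  1.66  0.58  1.04  1.32]
```

View pics/s20.png

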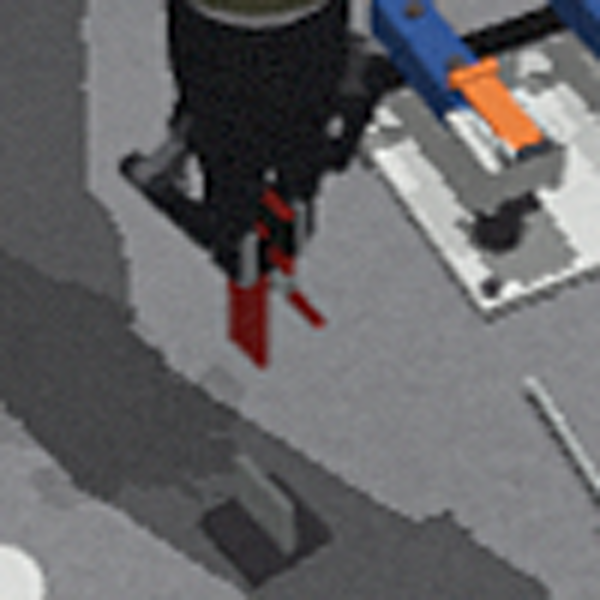

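>>> step_arm(targets="-0.017 0.05 0.005 0 0 -1.2 12;-0.017 0.05 0 0 0 -1.2 12;-0.017 0.05 0 0 0 -1.2 12;-0.017 0.05 0 0 0 -1.2 12;-0.017 0.05 0 0 0 -1.2 12;-0.017 0.05 0 0 0 -1.2 12;-0.017 0.05 0 0 0 -1.1 12;-0.017 0.05 0 0 0 -1.1 12")

```text
time: 33.92
position: [552.7, 324.1, 191.5]
ee_rot: [-0.038, 0.999, -0.0, -0.001]
contact_force: [1.7, 1.3, -1.6]
grip_width: 0.236
```

>>> step_arm(targets="-0.017 0.05 0 0 0 -1.1 12;-0.0145 0.05 0 0 0 -1.1 12;0 0 0 0 0 0 12;0 0 0 0 0 0 12;0 0 0 0 0 0 12")

```text
time: 34.55
position: [523.0, 421.2, 191.8]
ee_rot: [-0.018, 1.0, -0.001, -0.0]
contact_force: [-0.8, -0.5, -0.6]
grip_width: 0.238
```

```bash
python3 st.py;python3 look.py scene s21.png 70 190 290 410 5; python3 look.py top t21.png 180 250 110 200 7; python3 - <<'E'
from m import *
for n in('scene','top'):
    f=np.load('/tmp/%s_l.npz'%n); p,d=f['p'],f['d']; C=cloud(n,d)
    for k in('red','yellow'):
      for c in comps(masks(p)[k],4):
        P=C[c]; P=P[(P[:,1]>300)&(P[:,2]>20)]
        if len(P)<3: continue
        v,u=np.nonzero(c); print(n,k,len(P),u.mean().round(1),v.mean().round(1),P.mean(0).round(1),np.percentile(P,[5,95],axis=0).round().tolist())
E
```

```text
t 34.55 pos [523.  421.2 191.8] yang 92.09 z [-4.0e-04 -1.5e-03 -1.0e+00] F [-0.8 -0.5 -0.6] T [-0.   -0.02 -0.01] g 0.238 j [-0.29  0.65 -0.76  1.71  0.52  1.    0.36]
scene red 6 364.5 103.0 [528.7 423.6 255.5] [[520.0, 411.0, 251.0], [536.0, 430.0, 266.0]]
scene red 8 363.1 112.1 [531.7 425.2 220.6] [[527.0, 420.0, 214.0], [535.0, 428.0, 227.0]]
scene red 91 357.5 120.1 [525.1 416.2 185.3] [[513.0, 409.0, 162.0], [536.0, 439.0, 209.0]]
scene yellow 237 352.6 143.6 [525.  421.9  76.8] [[501.0, 418.0, 32.0], [547.0, 427.0, 117.0]]
top yellow 10 140.7 209.6 [538.7 422.2  54.5] [[534.0, 421.0, 37.0], [542.0, 423.0, 75.0]]
```

View pics/s21.png

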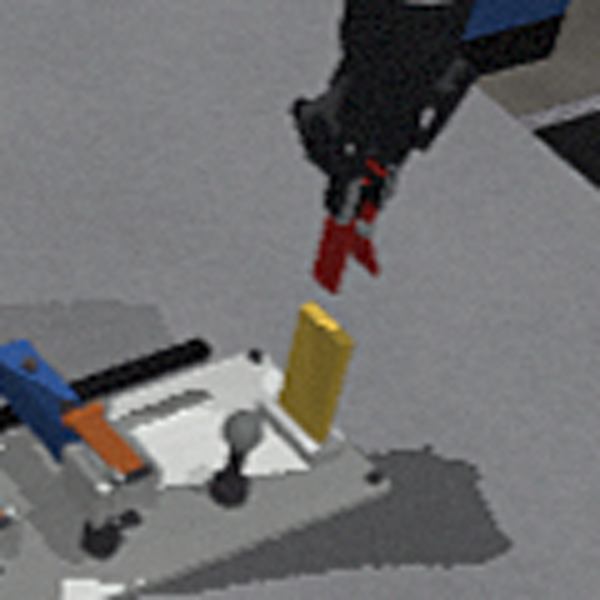

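View pics/t21.png

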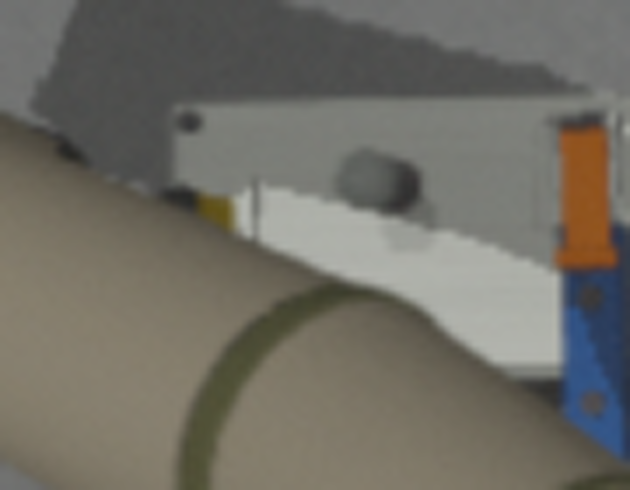

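```bash
python3 - <<'E'
from m import *
f=np.load('/tmp/scene_l.npz'); p,d=f['p'],f['d']; C=cloud('scene',d); m=masks(p)
Y=C[m['yellow']]; Y=Y[(Y[:,1]>380)&(Y[:,2]>40)&(Y[:,2]<108)]
Rr=C[m['red']]; Rr=Rr[(Rr[:,1]>380)]
for nm,P in(('tab',Y),('plate',Rr[(Rr[:,1]<426)&(Rr[:,2]<205)]),('jaw',Rr[(Rr[:,1]>430)&(Rr[:,2]<215)])):
    # y at x=523 assuming yaw 2.3 deg
    y=P[:,1]-(P[:,0]-523)*0.04
    print(nm,len(P),'y',np.percentile(y,[10,50,90]).round(1),'x',np.percentile(P[:,0],[2,98]).round(),'z',np.percentile(P[:,2],[0,5,50,95]).round(), 'tilt',np.polyfit(P[:,2],y,1)[0].round(3))
E
```

```text
tab 159 y [419.1 421.3 423.8] x [498. 548.] z [ 41.  44.  74. 105.] tilt -0.003
plate 63 y [409.4 411.1 412.8] x [511. 535.] z [158. 161. 184. 203.] tilt 0.045
jaw 17 y [431.9 437.3 441.4] x [518. 535.] z [163. 165. 177. 193.] tilt -0.45
```

>>> step_arm(targets="0 0 -0.02 0 0 0 12;0 0 -0.015 0 0 0 12;0 0 -0.012 0 0 0 12;0 0 -0.01 0 0 0 12;0 0 0 0 0 0 12")

```text
time: 35.28
position: [521.9, 422.8, 134.5]
ee_rot: [-0.019, 1.0, -0.0, -0.001]
contact_force: [-0.8, 0.5, -0.5]
grip_width: 0.235
```

```bash
python3 st.py;python3 look.py scene s22.png 90 170 310 390 7
```

```text
t 35.27 pos [521.9 422.8 134.5] yang 92.22 z [-1.1e-03 -8.0e-04 -1.0e+00] F [-0.8  0.5 -0.5] T [ 0.02  0.02 -0.02] g 0.235 j [-0.32  0.71 -0.72  1.76  0.58  0.9   0.31]
```

View pics/s22.png

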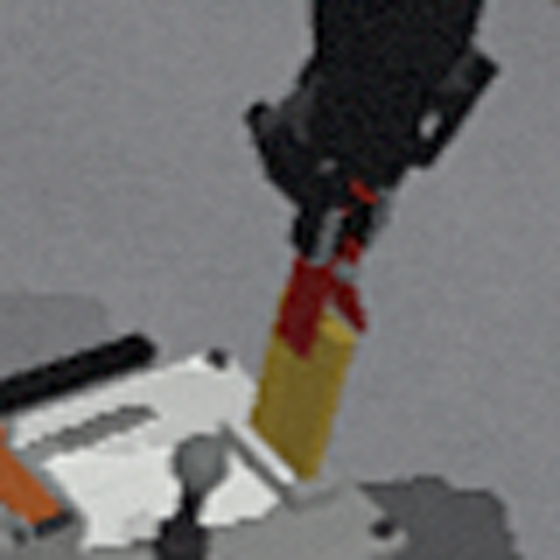

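Scene s22 shows the clamp astride the tab, plate in front and jaw behind, with no contact force. I go down 16 mm more and release.

>>> step_arm(targets="0 0 -0.008 0 0 0 12;0 0 -0.008 0 0 0 12;0 0 0 0 0 0 12;0 0 0 0 0 0 12")

```text
time: 35.83
position: [522.2, 422.9, 119.5]
ee_rot: [-0.019, 1.0, -0.0, -0.0]
contact_force: [-0.4, -0.1, -0.6]
grip_width: 0.238
```

```bash
python3 st.py
```

```text
t 35.83 pos [522.2 422.9 119.5] yang 92.21 z [-1.e-04 -3.e-04 -1.e+00] F [-0.4 -0.1 -0.6] T [ 0.07 -0.02 -0.02] g 0.238 j [-0.33  0.72 -0.71  1.77  0.6   0.88  0.3 ]
```

>>> step_arm(targets="0 0 0 0 0 0 28;0 0 0 0 0 0 32;0 0 0 0 0 0 36;0 0 0 0 0 0 42;0 0 0 0 0 0 50;0 0 0 0 0 0 65;0 0 0 0 0 0 80;0 0 0 0 0 0 80")

```text
time: 36.83
position: [522.3, 422.8, 119.5]
ee_rot: [-0.019, 1.0, -0.0, 0.0]
contact_force: [-0.1, 0.1, -0.0]
grip_width: 0.797
```

```bash
python3 st.py;python3 look.py scene s23.png 90 170 310 390 7
```

```text
t 36.83 pos [522.3 422.8 119.5] yang 92.19 z [ 1.e-04 -2.e-04 -1.e+00] F [-0.1  0.1 -0. ] T [ 0.06  0.   -0.01] g 0.797 j [-0.33  0.72 -0.71  1.77  0.6   0.88  0.3 ]
```

View pics/s23.png

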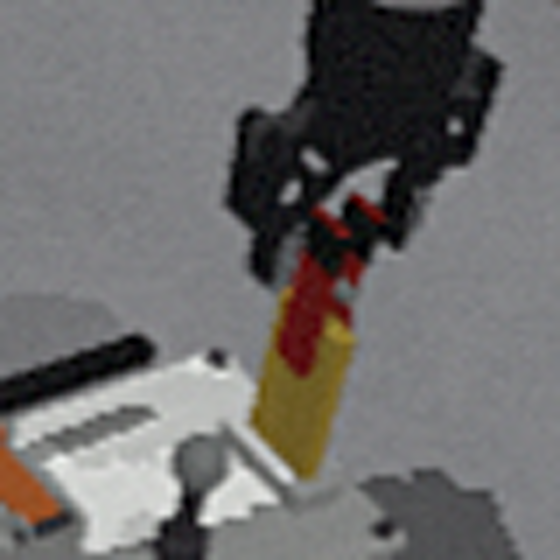

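Scene s23 shows the clamp upright on the tab and the fingers clear on both sides, so I withdraw straight up.

>>> step_arm(targets="0 0 0.015 0 0 0 85;0 0 0.03 0 0 0 85;0 0 0.05 0 0 0 85;0 0 0.05 0 0 0 85;-0.03 -0.04 0.02 0 0 0 85;-0.03 -0.05 0 0 0 0 85;-0.03 -0.05 0 0 0 0 85;0 0 0 0 0 0 85")

```text
time: 37.88
position: [430.6, 279.2, 285.4]
ee_rot: [-0.018, 1.0, -0.002, 0.001]
contact_force: [0.5, 0.9, 0.1]
grip_width: 0.852
```

>>> step_arm(targets="0 0 0 0 0 0 85;0 0 0 0 0 0 85;0 0 0 0 0 0 85")

```text
time: 38.25
position: [432.4, 284.1, 284.4]
ee_rot: [-0.02, 1.0, 0.0, -0.0]
contact_force: [-0.6, -1.2, -0.2]
grip_width: 0.847
```

```bash
python3 st.py;python3 look.py scene s24.png 90 200 250 390 5; python3 look.py top t24.png 130 260 110 410 2.6; python3 - <<'E'
from m import *
f=np.load('/tmp/scene_l.npz'); p,d=f['p'],f['d']; C=cloud('scene',d); m=masks(p)
for k in ('blue','orange'):
  for c in comps(m[k],20):
    P=C[c]
    if P[0,0]<200 or abs(P[0,1])>700: continue
    P=P[P[:,2]>20]; print(k,len(P),P.mean(0).round(1),np.percentile(P,[5,50,95],axis=0).round().tolist())
Rr=C[m['red']]; Rr=Rr[(Rr[:,1]>380)]
P=Rr[(Rr[:,1]<425)&(Rr[:,2]<130)]; y=P[:,1]-(P[:,0]-523)*.04
print('plate',len(P),'y',np.percentile(y,[10,50,90]).round(1),'x',np.percentile(P[:,0],[2,98]).round(),'z',np.percentile(Rr[:,2],[0,3,50,97,100]).round(),'tilt',np.polyfit(P[:,2],y,1)[0].round(3))
E
```

```text
t 38.25 pos [432.4 284.1 284.4] yang 92.26 z [-5.e-04  8.e-04 -1.e+00] F [-0.6 -1.2 -0.2] T [0.02 0.02 0.01] g 0.847 j [-0.02  0.37 -0.89  1.94  0.34  0.99  0.54]
blue 194 [470.2 219.6  83.8] [[430.0, 212.0, 65.0], [470.0, 216.0, 88.0], [515.0, 238.0, 93.0]]
blue 188 [471.3 113.   84.7] [[433.0, 104.0, 65.0], [471.0, 109.0, 89.0], [514.0, 130.0, 94.0]]
orange 85 [545.2 230.3 102. ] [[519.0, 219.0, 99.0], [545.0, 230.0, 102.0], [576.0, 240.0, 106.0]]
orange 96 [545.7 122.7 101.5] [[521.0, 111.0, 99.0], [544.0, 123.0, 102.0], [577.0, 132.0, 106.0]]
plate 47 y [412.3 414.9 417.2] x [511. 535.] z [ 86.  89. 132. 181. 183.] tilt 0.005
```

View pics/s24.png

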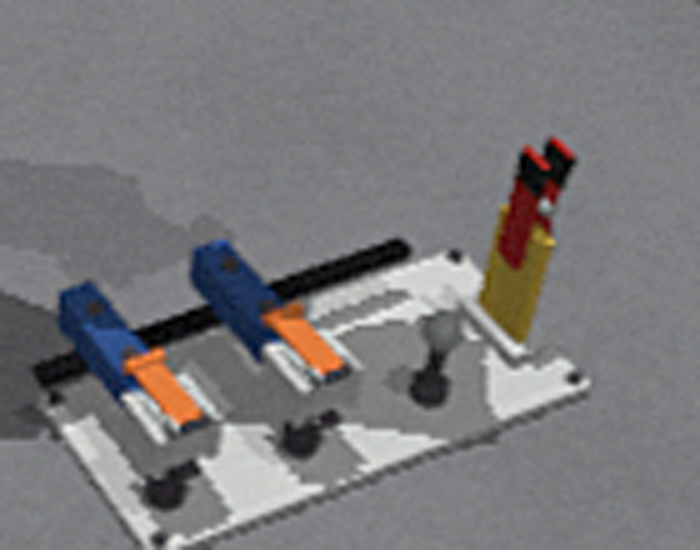

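View pics/t24.png

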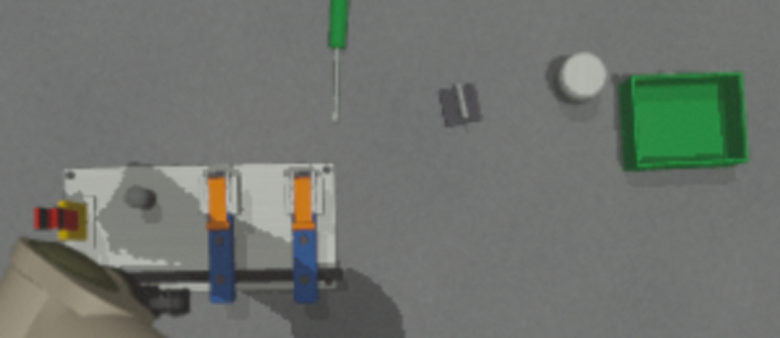

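Scene s24 and top t24 show both couplers seated with their levers flat, and the clamp upright on the tab with tips about 31 mm below its top. The screwdriver, can and bin look unmoved, and the arm is clear. I hand in.

```bash
python3 -c "
from station import arm
print(arm.sense()['time']); print(arm.close_job())"
```

```text
38.35
the job is handed in; nothing more can be done
None
```

The rack is loaded and marked ready, and I handed the job in at 38 s. Two couplers were present. One sits on ball 2 and the other on ball 1, both with levers pressed down, and the red clamp is on the yellow tab, let go.

**Last checks, from the pictures and depth:**
- **Couplers:** both shanks lie level on the rail, tops at about 93 mm, where 93 is expected.
- **Levers:** both are flat, tops at about 102 mm, where 104 is expected. Coupler 1's lever bottomed under a 17 N press. Coupler 2's went down in an earlier press and met the finger again at the same height.
- **Clamp:** upright on the tab, tips about 31 mm below its top, about 3 mm off its middle across and centred along it.
- **Bystanders:** the screwdriver, can and bin look unmoved in the last top picture; I did not measure them.
- **Arm:** it stands clear of everything.

**What went wrong or disagreed:**
- **Reported height:** the reported tool height is 24–28 mm below the real fingertips. Because of that, the first grasp closed just above the shank, and I repeated it lower.
- **First lever press:** on the coupler on ball 2 the fingers first slid behind the lever tip, with about 14 N sideways and a brief tilt of the coupler. It stayed seated, and I confirmed the lever with a second press.
- **Lever position:** the lever's mid-point in the images lay about 4 mm behind the socket point, not above it as the drawing numbers gave. I corrected for this by feel and force while lowering.

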